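# Set up the opener assembly bench: each part and tool into its fitted holder

## Robot

A 6-joint arm with a two-finger parallel gripper is mounted at the origin on a cart in front of the work surface, level with it; the furniture and walls round the work are solid. World frame = base frame: x ahead of the robot, y to its left, z up, the work surface at z = 0. Lengths are in m, angles in rad, forces in N, time in s.
With the tool pointing down it reaches from about 0.325 to 0.775 m from the base axis. Payload 5.5 kg.
Tool frame: the origin (TCP) lies on the centre line of the jaws, within the pads' length; the fingertips stand bot.tcp_to_tips ahead of it and the grasp point (between the pads) lies 11 mm behind it (bot.tcp_to_tips is the distance from the TCP to the fingertips, in m); x points along the fingers, y is the direction in which the jaws open and shut, and the axes are right-handed (so a half turn about x gives the same grasp; the last joint's range is limited). The gripper opens to 85 mm and grips with 20 to 120 N. Pads are 22 mm wide; open, the fingers measure 114 mm over their backs; the gripper's body (76 mm by 85 mm) begins 54 mm behind the grasp point. The pads swing forward as they close: fully open they stand 13 mm farther back than shut.
Start: joints at [-1.285, 0.091, 1.231, -0, 1.82, -0.057], TCP at [0.202, -0.565, 0.239] pointing down, gripper open.
Joint ranges: [-2.87, 2.87], [-0.86, 2.18], [0.17, 2.46], [-1.51, 4.65], [0.06, 2.69], [-2.65, 2.65]. Speed limits (rad/s): [2.57, 2.57, 3.01, 3.14, 3.14, 3.14].

## Interface

Orientations are given as [roll, pitch, yaw] about the fixed x, y, z axes, in that order (R = Rz(yaw) Ry(pitch) Rx(roll)).
In Python, from cell import bot gives the robot as it stands.
- The arm moves only by the tool servo_tool, never from a script. Its argument "commands" is a list that holds one entry, the list of rows, each a list of 4 numbers: the shift along the tool's x, y, z in m, then the turn about the tool's x in degrees. A call has 1 to 12 rows; each row shifts and turns the commanded pose from where the row before left it, along the tool's axes as they then stand; what a row does not reach is not made up. A row lasts 1/8 s, in which the tool goes at most 62.5 mm and 10.7 degrees, less where a joint would pass 70% of its speed; a pose out of reach is approached as far as the arm can. A call with a gripper value outside its range is refused whole. "claw" is the closure, from 0 (fully open) to 1 (shut), set as the call begins (left out, the last holds). The fingers move at their own pace and stop on an object; "force" is the grip in N (left out, the last holds). Time passes only in rows, so rows that do not move let the fingers close. It gives the time, the measured TCP pose, the force and the opening at its end, in the units of the state.
- bot.state(): the state, without advancing time (a new reading comes with each control period).
- bot.read_camera(name): name is "side" or "top" or "wrist"; returns the picture (480x640x3 uint8, blue, green, red); there is no depth.
- bot.camera_params(name): a dict with "fx", "fy", "cx", "cy" (pixels), "eye" and "rotation" of the camera in the world; the wrist camera has in their place "hand_eye" (4x4, takes a point from camera to tool coordinates, whose origin is the TCP and whose axes are the tool frame's). Camera axes: x right, y up, looking along -z (the intrinsics and any distortion apply to the point x, -y, -z); pixel columns grow to the right and rows downward; lengths in m; the calibration is good to about 2 mm. A picture is of the moment at which its call begins: read the wrist's pose just before it. camera_params takes no time and is no camera call.
- bot.finish_job(): hands the job in, once; it reports no verdict.
The state is a dict: "t": time; "joint_positions": joint angles; "qd": joint speeds; "joint_efforts": joint torques, N m; "ee_pos": TCP position; "ee_rot": TCP orientation; "force": force on the tool from outside, world axes, zero at the start; "wrist_torque": the same for the moment, N m; "gripper_width": finger opening in m.
Only numpy, scipy, OpenCV 4.12 (cv2) and the standard library are available. Lean on these libraries where they do the work, as an engineer would, in place of code of your own. Each camera call takes 0.05 s, during which the arm holds its last target.

## Task

Set up the assembly bench for the next run: put the open-centred ring flat into the four-pin aluminium nest, stand the red threadlocker bottle upright in its pocket block, right down on the floor of the pocket, lay the marker centred in the small rest with two equal Vs, and lay the screwdriver in its long cradle with the handle in the wide V and the blade shaft in the narrow V. Leave the water bottle and the disc with the claw in its middle where they are.

Things in the scene. Friction and masses are not known exactly. Their poses are not given: they have to be found in the camera images.
- ring_mid (a point): Loose: pale metal ring, a disc 66 mm across and 10 mm thick with an open hole in its middle, lying flat. Take it by the rim. Point: its centre, half-way up (5 mm above its underside); z is its axis, up.
- red_mid (a point): Loose: small flat red bottle with a white neck and a thin blue nozzle, standing, 93 mm tall. The red body is 18 mm thick along its x, 32 mm wide along its y and 49 mm tall, flat-sided up to 42 mm above the foot; take it across the 18 mm; it may stand either way round. Point: its centre, 46.5 mm above its foot; z up.
- marker_mid (a point): Loose: slim black and white felt marker pen, lying, 137 mm long, round, 11 mm thick; take it across, in the middle of its length (its balance point). Point: middle of its length, on its axis, 6 mm above the table as it lies. Its y runs along it; z up.
- driver_mid (a point): Loose: slotted screwdriver, orange and black handle, lying, 185 mm long. Point: middle of its length, on its axis, 12 mm above the table as it lies. Its y runs along it to the blade tip (y = +92 mm); the handle, 26 mm thick, fills y = -93 to +3 mm, then comes a 6 mm shaft. It balances at y = -40 mm: take it there, across the handle (along its x).
- ring_nest: Fixed: aluminium nest on a 104 mm square plate. Origin: centre of its underside; z up. Round seat, 56 mm across, top 24 mm above the table. Four steel pins, 11 mm thick, tops 41 mm up, stand 42.5 mm from the centre at 45 degrees between its x and y axes; the ring drops between them with 4 mm play. Fingers have free room beside the seat along its x and y axes down to 12 mm above the table.
- bottle_block: Fixed: grey block with a rectangular pocket, on a dark base plate. Origin: centre of its underside; z up. Block 50 mm along its x by 64 mm along its y, rim 22 mm above the table; pocket 26 mm along x by 40 mm along y (the red bottle has 4 mm play all round) with a 6 mm chamfer round its mouth, floor 6 mm above the table. The base plate is 84 mm along x.
- pen_rest: Fixed: marker rest, two equal small grey V saddles on a dark plate, 56 by 100 mm. Origin: underside, below the marker's mid-length when in place; z up. The Vs stand at y = -36 and +36 mm (each 12 mm long, open 33 mm wide, tops 54 mm above the table). In place the marker lies level along its y, either way round, axis 40 mm above the table. Between the Vs fingers have room down to 12 mm.
- cradle_mid (a point): Fixed: cradle, two black V saddles on a grey plate. Point: 48 mm above the table, where the screwdriver's mid-length point lies when in place; z up. Its y runs from the wide V (y = -78 mm, 14 mm long, top 54 mm above the table; handle) to the narrow V (y = +45 mm, 12 mm long, top 58 mm; shaft). In place the driver lies level along y, tip to +y. Between the Vs fingers have room down to 12 mm.
- water_bottle: Bystander, loose: clear water bottle with a pale cap, 60 mm across, 209 mm tall, standing. Origin: centre of its foot.
- claw_disc: Bystander, loose: pale metal disc of the same 66 mm by 10 mm as the ring, but with a raised claw in its middle in place of the open hole. Origin: centre of its underside.

How it is judged:
By the outcome, as a careful person would: the job done as asked, in the order asked, and still so for the second after the job is handed in, with the robot touching nothing.
It also fails if it takes over 104 s, if anything falls off the work surface, if the arm or the gripper's body presses on something with over 40 N, if the wrist force passes 120 N, or if a joint passes its speed limit or range.

## Working session

There is one attempt and no reset: what is moved stays moved. The work goes in short steps, Python scripts to look and compute and a tool call to move; the robot and the scene stay as the last step left them, time stands still between calls to the robot, and variables do not carry over. Pictures are saved under pics/ and viewed, and the job is handed in when it is done.

Besides the shell and the picture viewer there is one more tool, called after "Request:" as a command line: name --argument value ..., lists and objects as JSON in quotes. servo_tool: Moves the arm, as the interface text tells. Its arguments: {"type":"object","properties":{"commands":{"type":"array"},"claw":{"type":"number"},"force":{"type":"number"}},"required":["commands"]}

```bash
ls; mkdir -p pics; python3 - <<'E'
from cell import bot
import cv2, numpy as np
np.set_printoptions(precision=4,suppress=True)
print(bot.state()); print(bot.tcp_to_tips)
for n in("side","top","wrist"):
    p=bot.camera_params(n); print(n,p)
    cv2.imwrite(f"pics/{n}0.png",bot.read_camera(n))
E
```

```text
pics
{'t': 0.0, 'joint_positions': array([-1.2847,  0.0919,  1.2319, -0.    ,  1.8198, -0.0567]), 'qd': array([-0.0011, -0.0012,  0.0021, -0.0021,  0.0008,  0.0019]), 'joint_efforts': array([ -0.0007, -45.8727, -41.8032,  -0.0002,   0.0113,  -0.    ]), 'ee_pos': array([ 0.2016, -0.5648,  0.2381]), 'ee_rot': array([-1.6233,  1.5688,  1.8611]), 'force': array([ 0.1313,  1.1596, -0.1047]), 'wrist_torque': array([-0.0108,  0.0092,  0.0081]), 'gripper_width': 0.08518793136646415}
0.008
side {'fx': 458.59056851032034, 'fy': 458.59056851032034, 'cx': 318.33868967365316, 'cy': 238.3528500685904, 'eye': array([ 0.4592, -0.7612,  0.5673]), 'rotation': array([ 1.0818, -0.0182, -0.0959])}
top {'fx': 461.625296319143, 'fy': 461.625296319143, 'cx': 320.34834328844295, 'cy': 240.44536772983588, 'eye': array([0.4215, 0.1724, 1.1924]), 'rotation': array([ 0.1005, -0.0109, -1.5597])}
wrist {'fx': 333.30977569912733, 'fy': 333.30977569912733, 'cx': 315.5030419248038, 'cy': 242.59976516775345, 'hand_eye': array([[-0.0003,  0.3194, -0.9476, -0.1337],
       [ 1.    ,  0.0006, -0.0001,  0.0002],
       [ 0.0005, -0.9476, -0.3194, -0.0826],
       [ 0.    ,  0.    ,  0.    ,  1.    ]])}
```

View pics/top0.png

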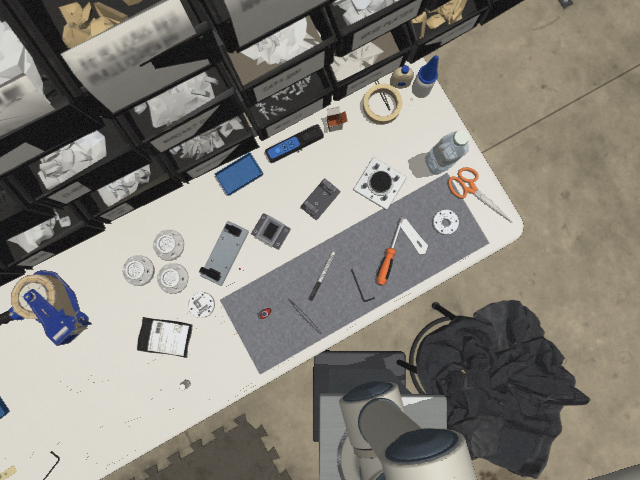

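View pics/side0.png

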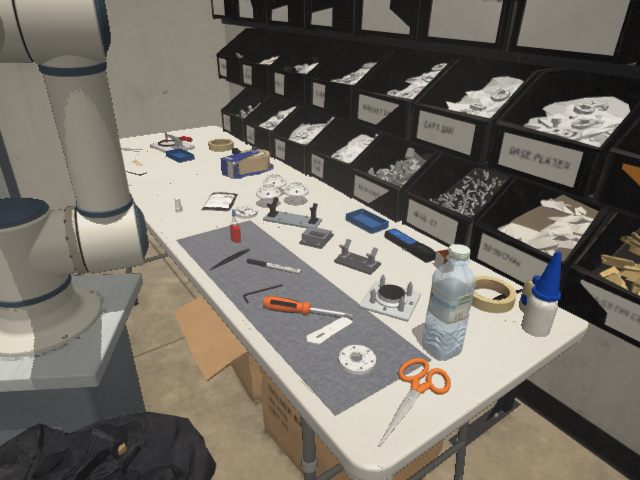

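View pics/wrist0.png

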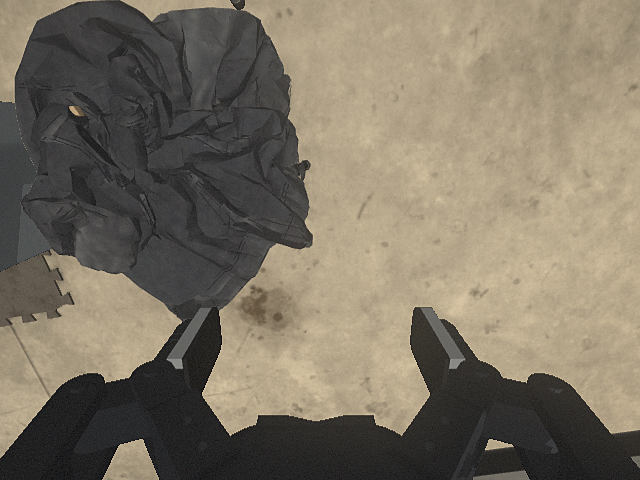

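```bash
cat > h.py <<'E'
from cell import bot
import cv2, numpy as np, math
from scipy.spatial.transform import Rotation as R
np.set_printoptions(precision=4,suppress=True)
def cam(n,st=None):
    p=bot.camera_params(n)
    if n=="wrist":
        H=p["hand_eye"]; T=np.eye(4); T[:3,:3]=R.from_euler('xyz',st["ee_rot"]).as_matrix(); T[:3,3]=st["ee_pos"]
        M=T@H; return p,M[:3,:3],M[:3,3]
    return p,R.from_euler('xyz',p["rotation"]).as_matrix(),np.array(p["eye"])
def px2w(n,u,v,z,st=None):
    p,Rm,e=cam(n,st)
    d=Rm@np.array([(u-p["cx"])/p["fx"],-(v-p["cy"])/p["fy"],-1])
    return e+d*(z-e[2])/d[2]
def w2px(n,P,st=None):
    p,Rm,e=cam(n,st); c=Rm.T@(np.asarray(P,float)-e)
    return np.array([p["cx"]+p["fx"]*c[0]/-c[2],p["cy"]-p["fy"]*c[1]/-c[2]])
def crop(src,dst,x,y,w,h,s):
    im=cv2.imread(src)[y:y+h,x:x+w]; im=cv2.resize(im,None,fx=s,fy=s,interpolation=cv2.INTER_CUBIC)
    for i in range(0,w,20):
        cv2.line(im,(i*s,0),(i*s,6),(0,0,255),1); cv2.putText(im,str(x+i),(i*s,16),0,0.35,(0,0,255),1)
    for i in range(0,h,20):
        cv2.line(im,(0,i*s),(6,i*s),(0,0,255),1); cv2.putText(im,str(y+i),(8,i*s+4),0,0.35,(0,0,255),1)
    cv2.imwrite(dst,im)
E
python3 - <<'E'
from h import *
crop("pics/top0.png","pics/c1.png",320,140,160,150,5)
crop("pics/top0.png","pics/c2.png",180,160,160,150,5)
crop("pics/top0.png","pics/c3.png",190,230,200,110,4)
print(px2w("top",446,222,.01),px2w("top",201,304,.01))
E
```

```text
[ 0.5929 -0.1645  0.01  ] [0.3754 0.4612 0.01  ]
```

View pics/c1.png

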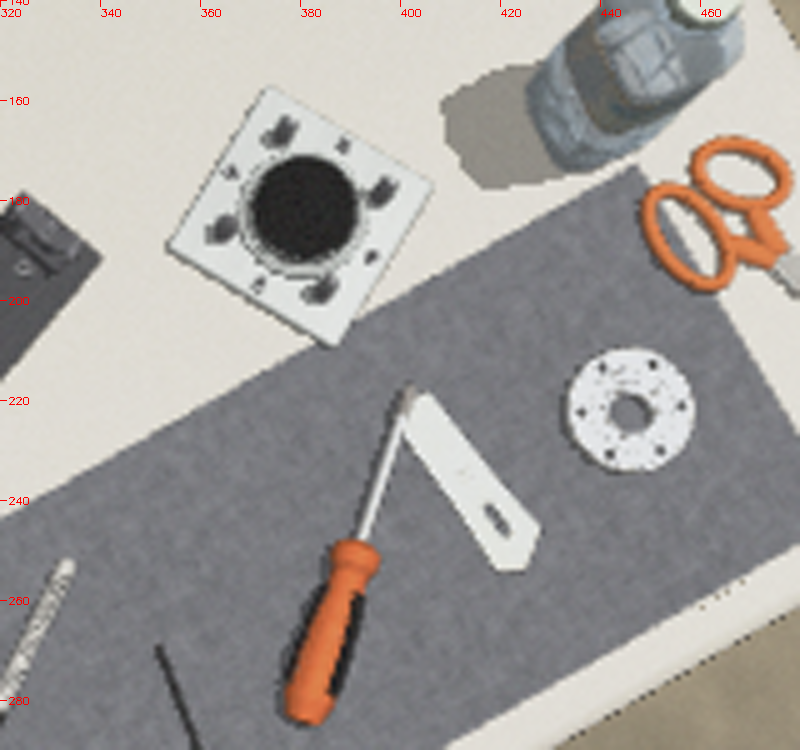

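View pics/c2.png

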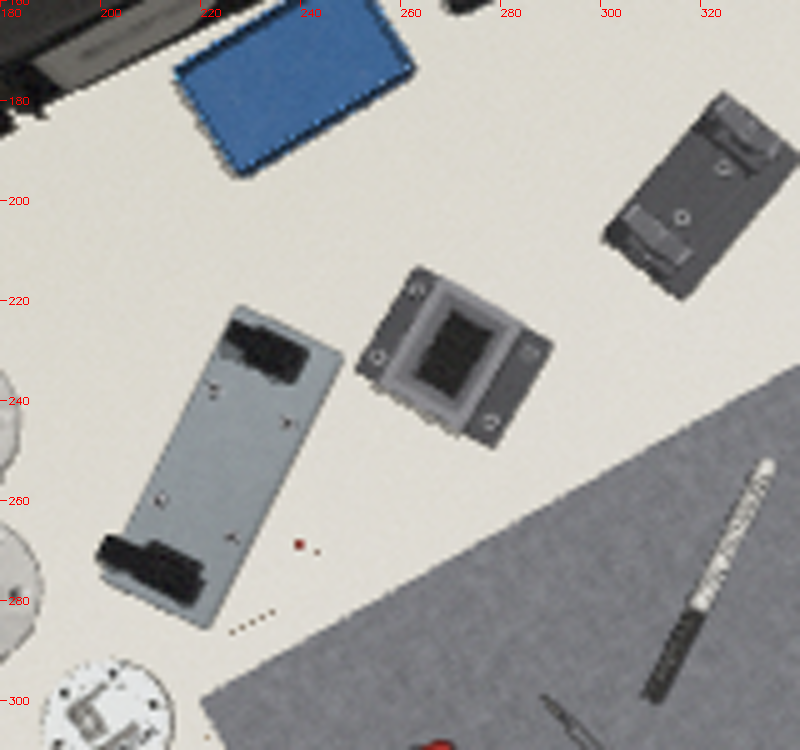

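View pics/c3.png

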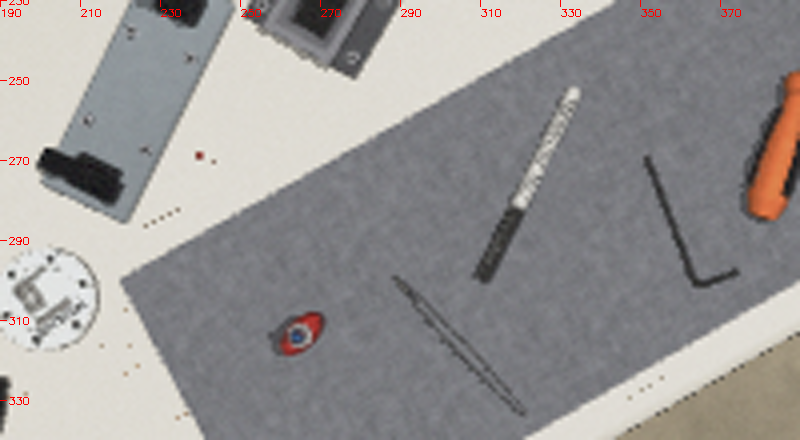

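```bash
python3 - <<'E'
from h import *
crop("pics/side0.png","pics/s1.png",220,190,160,120,5)
crop("pics/side0.png","pics/s2.png",320,230,160,150,5)
T=lambda u,v,z:px2w("top",u,v,z)
print("nest corners z.01",[T(*p,.01)[:2] for p in((372.5,157.5),(406,177),(386.5,209),(353.5,189))])
print("nest seat",T(380.5,181.5,.024))
print("driver end,tip",T(382,283,.012),T(402.5,218,.003),T(391,250,.012))
print("marker",T(311,299,.006),T(333.5,252,.006))
print("penrest",[T(*p,.004)[:2] for p in((325,178),(340,192),(316.5,220),(300.5,207))])
print("block base",[T(*p,.005)[:2] for p in((264,213),(290.5,229),(278,249.5),(251.5,234))])
print("block rim?",[T(*p,.022)[:2] for p in((268,214.5),(285,225),(271,248),(256,239))], T(270.5,230.5,.022))
print("cradle plate",[T(*p,.004)[:2] for p in((227.5,221),(248.5,232),(221.5,285.5),(200,273))])
print("red nozzle",T(265,312.5,.093),"claw",T(201,304,.01))
E
```

```text
nest corners z.01 [array([0.7614, 0.0263]), array([ 0.7104, -0.0614]), array([ 0.625 , -0.0101]), array([0.6766, 0.0759])]
nest seat [0.6942 0.0074 0.024 ]
driver end,tip [0.4335 0.0024 0.012 ] [ 0.603  -0.0529  0.003 ] [ 0.5182 -0.021   0.012 ]
marker [0.3909 0.1829 0.006 ] [0.5117 0.1265 0.006 ]
penrest [array([0.7062, 0.1503]), array([0.6695, 0.1107]), array([0.5947, 0.1713]), array([0.6284, 0.2134])]
block base [array([0.6112, 0.3079]), array([0.5702, 0.2384]), array([0.5166, 0.2696]), array([0.5559, 0.3389])]
block rim? [array([0.6047, 0.2956]), array([0.5782, 0.2516]), array([0.5188, 0.2861]), array([0.5413, 0.3247])] [0.5636 0.2883 0.022 ]
cradle plate [array([0.5892, 0.402 ]), array([0.5611, 0.3469]), array([0.4226, 0.4121]), array([0.4539, 0.4681])]
red nozzle [0.3604 0.29   0.093 ] claw [0.3754 0.4612 0.01  ]
```

View pics/s1.png

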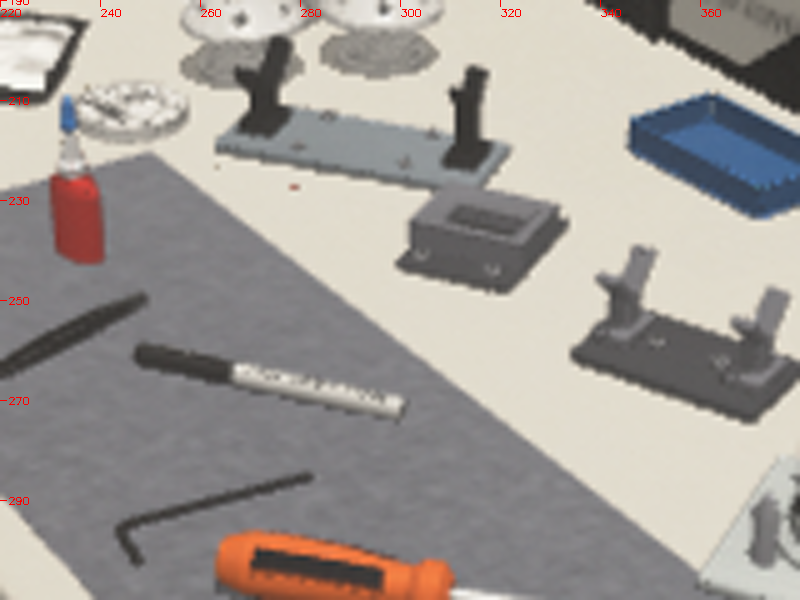

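View pics/s2.png

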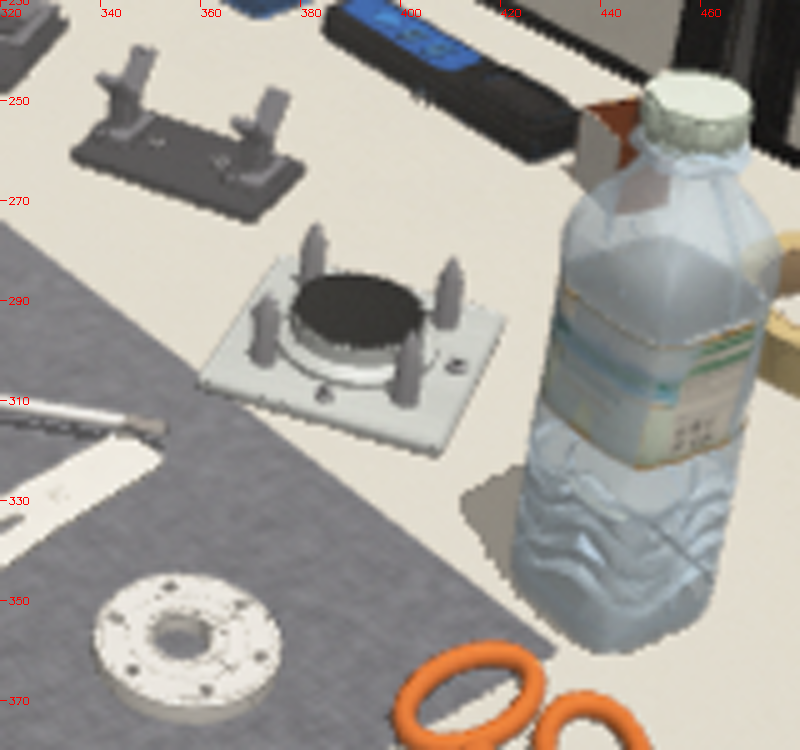

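```bash
cat >> h.py <<'E'
def tool(st): return R.from_euler('xyz',st["ee_rot"]).as_matrix()
def jaw(st):
    Rm=tool(st); return math.degrees(math.atan2(Rm[1,1],Rm[0,1]))
def plan(P,yaw=None,st=None):
    st=st or bot.state(); Rm=tool(st); d=np.asarray(P)-st["ee_pos"]
    print("t %.2f pos"%st["t"],st["ee_pos"],"jaw yaw %.2f"%jaw(st),"tilt",Rm[:,0], "F",st["force"],"w %.4f"%st["gripper_width"],"j6 %.2f"%st["joint_positions"][5])
    print("tool shift mm before turn",np.round(1000*Rm.T@d,1))
    if yaw is not None:
        t=-(yaw-jaw(st)); t=(t+90)%180-90   # turn about tool x(down)
        Ra=Rm@R.from_euler('x',t,degrees=True).as_matrix()
        print("turn deg %.1f"%t,"shift after turn",np.round(1000*Ra.T@d,1))
E
python3 - <<'E'
from h import *
plan([.593,-.165,.25],60)
E
```

```text
t 0.15 pos [ 0.2016 -0.5649  0.2384] jaw yaw -70.36 tilt [-0.0005  0.0015 -1.    ] F [ 0.3198  0.38   -0.47  ] w 0.0854 j6 -0.06
tool shift mm before turn [ -11.2 -245.1 -503. ]
turn deg 49.6 shift after turn [ -11.2 -542.  -139. ]
```

Request:
servo_tool --commands '[[[-0.001,-0.0204,-0.0419,0],[-0.001,-0.0204,-0.0419,0],[-0.001,-0.0204,-0.0419,0],[-0.001,-0.0204,-0.0419,0],[-0.001,-0.0204,-0.0419,0],[-0.001,-0.0204,-0.0419,0],[-0.001,-0.0204,-0.0419,0],[-0.001,-0.0204,-0.0419,0],[-0.001,-0.0204,-0.0419,0],[-0.001,-0.0204,-0.0419,0],[-0.001,-0.0204,-0.0419,0],[-0.001,-0.0204,-0.0419,0]]]'

```text
t: 1.65
ee_pos: [0.5938, -0.1643, 0.2509]
ee_rot: [-0.507, 1.57, 2.977]
force: [0.2, -0.7, -0.3]
gripper_width: 0.0853
```

Request:
servo_tool --commands '[[[0,0,0,-10],[0,0,0,-10],[0,0,0,-10],[0,0,0,-10],[0,0,0,-10],[0,0,0,-10],[0,0,0,-10],[0,0,0,-10],[0,0,0,-10],[0,0,0,-10],[0,0,0,-10],[0,0,0,-10]]]'

```text
t: 3.15
ee_pos: [0.5928, -0.1655, 0.2508]
ee_rot: [-2.783, 1.57, 2.801]
force: [0.7, 1.1, -0.6]
gripper_width: 0.0851
```

Request:
servo_tool --commands '[[[0,0,0,-10],[0,0,0,0],[0,0,0,0]]]'

```text
t: 3.52
ee_pos: [0.5929, -0.1655, 0.251]
ee_rot: [-2.975, 1.57, 2.775]
force: [0.2, -0.7, -0.6]
gripper_width: 0.0852
```

```bash
python3 - <<'E'
from h import *
st=bot.state(); cv2.imwrite("pics/w1.png",bot.read_camera("wrist"))
import pickle; pickle.dump(st,open("st1.pkl","wb"))
plan([.593,-.165,.25],60,st)
E
```

```text
t 3.52 pos [ 0.5929 -0.1655  0.251 ] jaw yaw 59.45 tilt [-0.0004  0.0001 -1.    ] F [ 0.2304 -0.7231 -0.5763] w 0.0852 j6 -1.37
tool shift mm before turn [ 1.   0.5 -0.2]
turn deg -0.6 shift after turn [ 1.   0.5 -0.2]
```

View pics/w1.png

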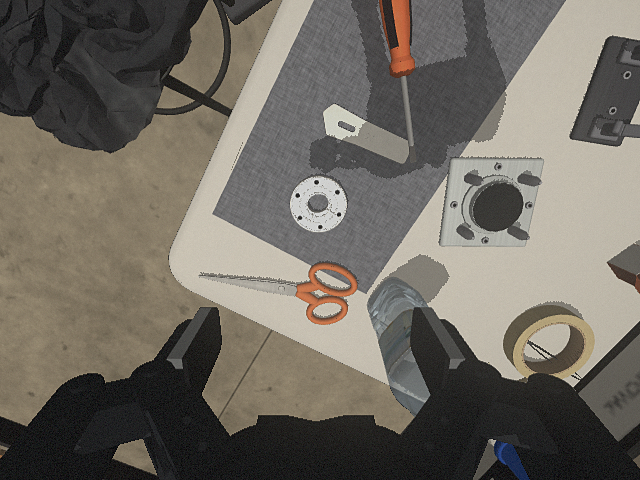

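```bash
python3 - <<'E'
from h import *
import pickle; st=pickle.load(open("st1.pkl","rb"))
crop("pics/w1.png","pics/w1a.png",280,165,80,80,8)
crop("pics/w1.png","pics/w1b.png",430,145,125,110,6)
print(px2w("wrist",319,203.5,.01,st), px2w("wrist",497,206,.024,st), w2px("wrist",[.593,-.1645,.01],st))
E
```

```text
[ 0.5928 -0.1608  0.01  ] [0.6924 0.008  0.024 ] [316.2688 205.2706]
```

View pics/w1a.png

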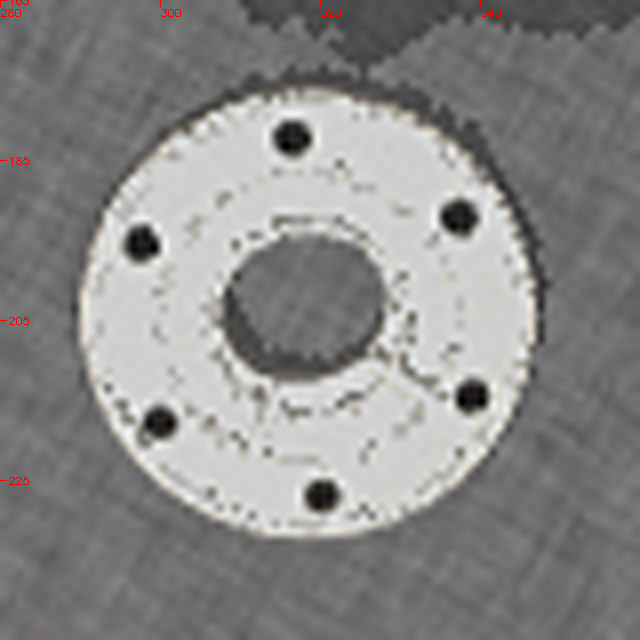

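View pics/w1b.png

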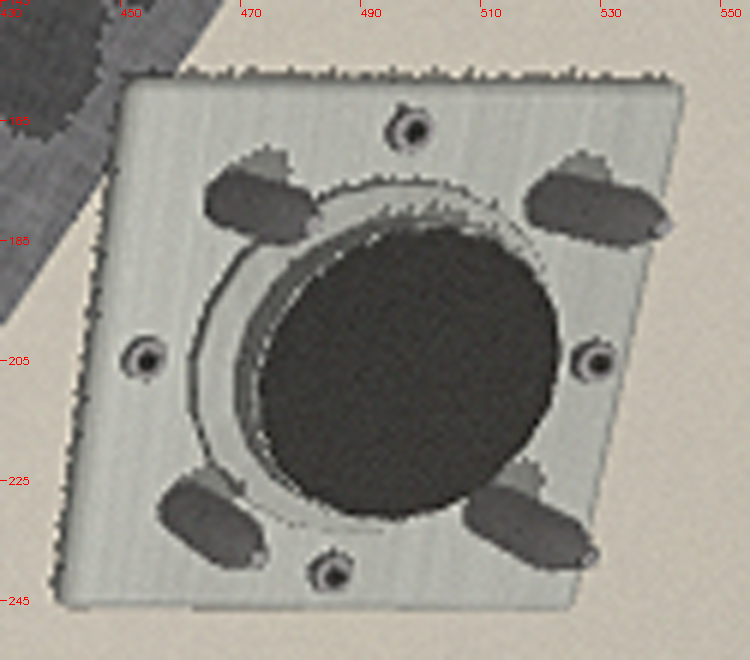

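```bash
python3 - <<'E'
from h import *
import pickle; st=pickle.load(open("st1.pkl","rb"))
print(px2w("wrist",318.6,204.1,.01,st))
plan([.5928,-.162,.09],59.5,st)
E
```

```text
[ 0.5932 -0.1615  0.01  ]
t 3.52 pos [ 0.5929 -0.1655  0.251 ] jaw yaw 59.45 tilt [-0.0004  0.0001 -1.    ] F [ 0.2304 -0.7231 -0.5763] w 0.0852 j6 -1.37
tool shift mm before turn [161.    3.   -1.8]
turn deg -0.1 shift after turn [161.    3.   -1.8]
```

Request:
servo_tool --commands '[[[0.04,0.003,-0.0018,0],[0.04,0,0,0],[0.04,0,0,0],[0.041,0,0,0],[0,0,0,0]]]'

```text
t: 4.2
ee_pos: [0.5905, -0.1612, 0.0859]
ee_rot: [-2.934, 1.563, 2.818]
force: [-0.2, 0.6, -0.8]
gripper_width: 0.0853
```

```bash
python3 - <<'E'
from h import *
st=bot.state(); cv2.imwrite("pics/w2.png",bot.read_camera("wrist"))
import pickle; pickle.dump(st,open("st2.pkl","wb"))
plan([.593,-.162,.09],60,st)
E
```

```text
t 4.20 pos [ 0.5905 -0.1612  0.0859] jaw yaw 59.56 tilt [-0.0079  0.0026 -1.    ] F [-0.2424  0.6403 -0.753 ] w 0.0853 j6 -1.36
tool shift mm before turn [-4.2  0.6  2.5]
turn deg -0.4 shift after turn [-4.2  0.6  2.5]
```

View pics/w2.png

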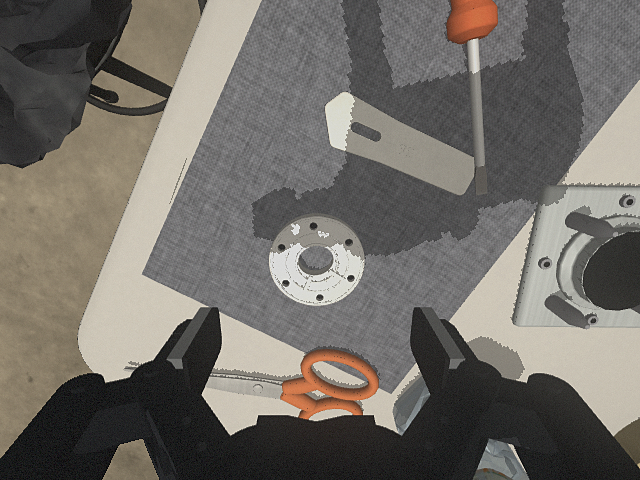

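```bash
python3 - <<'E'
from h import *
import pickle; st=pickle.load(open("st2.pkl","rb"))
H=[(313,226),(348.5,242),(351,278),(319.5,298),(285,283),(281,248)]
W=np.array([px2w("wrist",*h,.01,st) for h in H]);print(W.mean(0),np.linalg.norm(W-W.mean(0),axis=1))
plan([*W.mean(0)[:2],.012],60)
# where fingertips project: tool points
for x in(-.005,0.,.008):
  for y in(-.0426,.0426):
    P=st["ee_pos"]+tool(st)@np.array([x,y,-.011]); print(x,y,w2px("wrist",P,st))
crop("pics/w2.png","pics/w2a.png",150,290,300,120,2)
E
```

```text
[ 0.5934 -0.1623  0.01  ] [0.0262 0.0261 0.0263 0.0264 0.0262 0.026 ]
t 4.25 pos [ 0.592  -0.1618  0.0891] jaw yaw 59.58 tilt [-0.0032  0.0011 -1.    ] F [-0.5077 -0.5275  0.2548] w 0.0855 j6 -1.36
tool shift mm before turn [77.1  0.3  1.7]
turn deg -0.4 shift after turn [77.1  0.2  1.7]
-0.005 -0.0426 [217.1672 302.5249]
-0.005 0.0426 [413.4684 302.4244]
0.0 -0.0426 [220.2841 297.0542]
0.0 0.0426 [410.3614 296.9566]
0.008 -0.0426 [224.8797 288.9878]
0.008 0.0426 [405.7802 288.8945]
```

View pics/w2a.png

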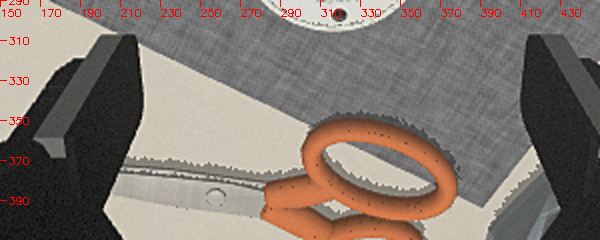

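Request:
servo_tool --commands '[[[0.03,0,0.001,0],[0.03,0,0,0],[0.015,0,0,0],[0.006,0,0,0],[0.003,0,0,0],[0.001,0,0,0],[0,0,0,0]]]'

```text
t: 5.12
ee_pos: [0.5942, -0.1627, 0.0061]
ee_rot: [0.197, 1.57, -0.333]
force: [0.7, -0.4, 1.1]
gripper_width: 0.0857
```

```bash
python3 - <<'E'
from h import *
plan([.5934,-.1623,.005],60)
E
```

```text
t 5.12 pos [ 0.5942 -0.1627  0.0061] jaw yaw 59.64 tilt [ 0.0011 -0.0004 -1.    ] F [ 0.7357 -0.3783  1.1363] w 0.0857 j6 -1.36
tool shift mm before turn [ 1.1 -0.  -0.9]
turn deg -0.4 shift after turn [ 1.1 -0.  -0.9]
```

Request:
servo_tool --commands '[[[0.001,0,0,0],[0,0,0,0],[0,0,0,0],[0,0,0,0],[0,0,0,0]]]' --claw 1 --force 45

```text
t: 5.75
ee_pos: [0.5944, -0.1627, 0.0054]
ee_rot: [0.182, 1.569, -0.348]
force: [-0.3, 0.7, 5.6]
gripper_width: 0.0625
```

```bash
python3 - <<'E'
from h import *
cv2.imwrite("pics/w3.png",bot.read_camera("wrist"))
crop("pics/w3.png","pics/w3a.png",180,230,280,180,2)
plan([.5934,-.1623,.005],60)
E
```

```text
t 5.80 pos [ 0.5943 -0.1628  0.0054] jaw yaw 59.64 tilt [ 0.0016 -0.0006 -1.    ] F [-0.2279  0.1871  5.5215] w 0.0625 j6 -1.36
tool shift mm before turn [ 0.4 -0.1 -1.1]
turn deg -0.4 shift after turn [ 0.4 -0.1 -1.1]
```

View pics/w3a.png

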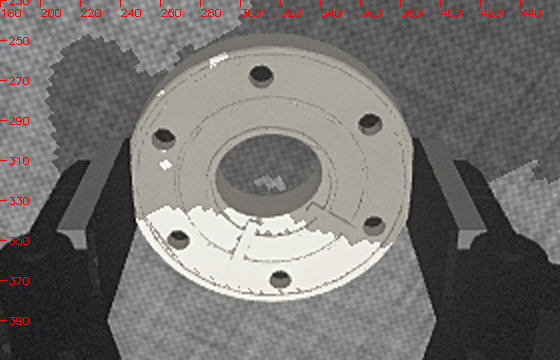

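```bash
python3 - <<'E'
from h import *
st=bot.state()
H=[(310.5,268),(365,292.5),(367,343),(320,370),(269.5,350),(262,299.5)]
for z in(.008,.01,.012):
    W=np.array([px2w("wrist",*h,z,st) for h in H]);print(z,W.mean(0),np.linalg.norm(W-W.mean(0),axis=1))
    print((tool(st).T@(W.mean(0)-st["ee_pos"]))*1000)
# tilt estimate: fit pose by PnP
E
```

```text
0.008 [ 0.5946 -0.1627  0.008 ] [0.0265 0.0262 0.0262 0.0264 0.0262 0.0262]
[-2.6176  0.1507  0.1841]
0.01 [ 0.5935 -0.1621  0.01  ] [0.0261 0.0258 0.0258 0.026  0.0258 0.0258]
[-4.6198  0.1501 -1.0698]
0.012 [ 0.5924 -0.1615  0.012 ] [0.0257 0.0254 0.0254 0.0256 0.0254 0.0254]
[-6.622   0.1494 -2.3238]
```

Request:
servo_tool --commands '[[[-0.01,0,0,0],[-0.035,0,0,0],[-0.05,0,0,0],[-0.05,0,0,0],[-0.05,0,0,0],[-0.04,0,0,0],[-0.01,0,0,0]]]'

```text
t: 6.68
ee_pos: [0.5945, -0.1628, 0.2529]
ee_rot: [0.208, 1.565, -0.322]
force: [-0.4, -0.3, -1.1]
gripper_width: 0.0627
```

```bash
python3 - <<'E'
from h import *
plan([.693,.008,.25],60)
E
```

```text
t 6.67 pos [ 0.5945 -0.1628  0.2529] jaw yaw 59.64 tilt [ 0.0051 -0.0017 -1.    ] F [-0.4267 -0.2944 -1.1103] w 0.0627 j6 -1.36
tool shift mm before turn [  3.1 197.2  -1.3]
turn deg -0.4 shift after turn [  3.1 197.2  -0.1]
```

Request:
servo_tool --commands '[[[0,0.03,0,0],[0,0.045,0,0],[0,0.05,0,0],[0,0.045,0,0],[0,0.02,0,0],[0,0.007,-0.001,0],[0,0,0,0],[0,0,0,0]]]'

```text
t: 7.68
ee_pos: [0.6921, 0.0065, 0.2495]
ee_rot: [-0.708, 1.57, -1.239]
force: [-0.3, -0.7, -0.7]
gripper_width: 0.0626
```

```bash
python3 - <<'E'
from h import *
import pickle
st=bot.state(); cv2.imwrite("pics/w4.png",bot.read_camera("wrist")); pickle.dump(st,open("st4.pkl","wb"))
plan([.693,.008,.25],60,st)
E
```

```text
t 7.67 pos [0.6921 0.0065 0.2495] jaw yaw 59.55 tilt [ 0.0002 -0.0004 -1.    ] F [-0.3283 -0.6843 -0.7188] w 0.0626 j6 -1.08
tool shift mm before turn [-0.5  1.7  0. ]
turn deg -0.5 shift after turn [-0.5  1.7  0. ]
```

View pics/w4.png

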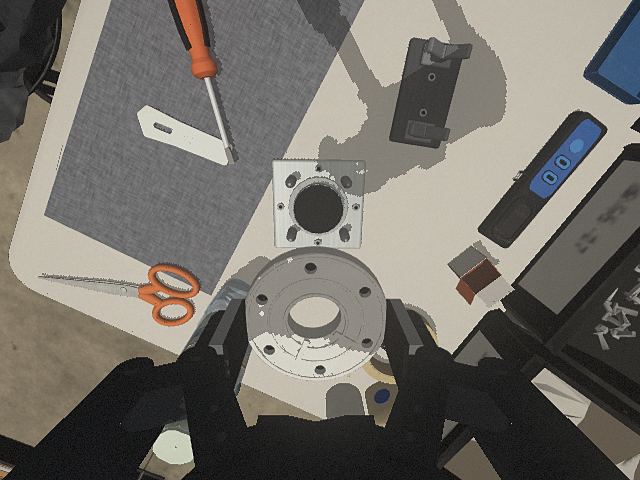

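```bash
python3 - <<'E'
from h import *
crop("pics/w4.png","pics/w4a.png",265,150,110,105,7)
E
```

```text
(no output)
```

View pics/w4a.png

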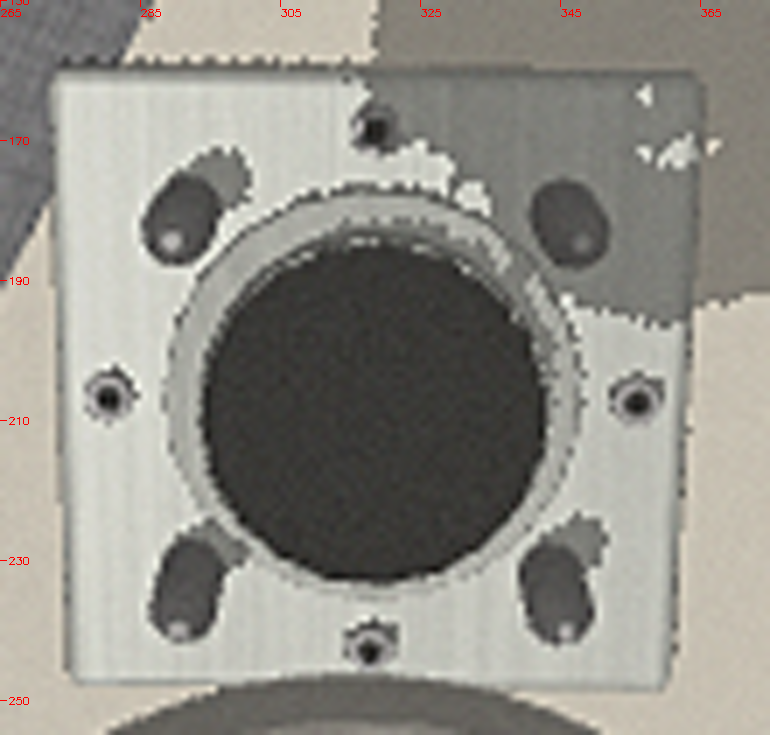

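```bash
python3 - <<'E'
from h import *
import pickle; st=pickle.load(open("st4.pkl","rb"))
print(px2w("wrist",318.5,208.8,.024,st))
for z in(.008,.01,.012): 
    S=np.array([px2w("wrist",*p,z,st) for p in((318.6,168.4),(280.5,206.6),(356,207),(317.8,242.8))]);print(z,S.mean(0))
    d=S[2]-S[1];e=S[0]-S[3];print(np.degrees(np.arctan2(d[1],d[0])),np.degrees(np.arctan2(e[1],e[0])),np.linalg.norm(d),np.linalg.norm(e))
T=np.array([px2w("wrist",*p,.041,st) for p in((289.6,184.3),(348.1,184.6),(290.7,240),(346,240))]);print(T.mean(0),np.linalg.norm(T-T.mean(0),axis=1))
d=T[1]-T[0];print(np.degrees(np.arctan2(d[1],d[0])));d=T[3]-T[2];print(np.degrees(np.arctan2(d[1],d[0])))
# ring holes now
crop("pics/w4.png","pics/w4b.png",240,240,150,145,5)
plan([.6935,.0075,.07],59.6)
E
```

```text
[0.6941 0.0092 0.024 ]
0.008 [0.6952 0.0083 0.008 ]
59.20924638924359 149.05862809400776 0.08658892505268444 0.0868311203692441
0.01 [0.6948 0.0085 0.01  ]
59.209246389243546 149.05862809400776 0.08612742787323281 0.08636833234970633
0.012 [0.6944 0.0088 0.012 ]
59.20924638924359 149.05862809400773 0.08566593069378113 0.08590554433016856
[0.6946 0.0089 0.041 ] [0.0423 0.0424 0.0424 0.0422]
59.22468246695854
59.51984795769798
t 7.72 pos [0.6922 0.0066 0.2497] jaw yaw 59.55 tilt [ 0.0004 -0.0003 -1.    ] F [ 1.0227  0.6476 -1.1392] w 0.0628 j6 -1.08
tool shift mm before turn [179.7   1.5   0.6]
turn deg -0.1 shift after turn [179.7   1.5   0.6]
```

View pics/w4b.png

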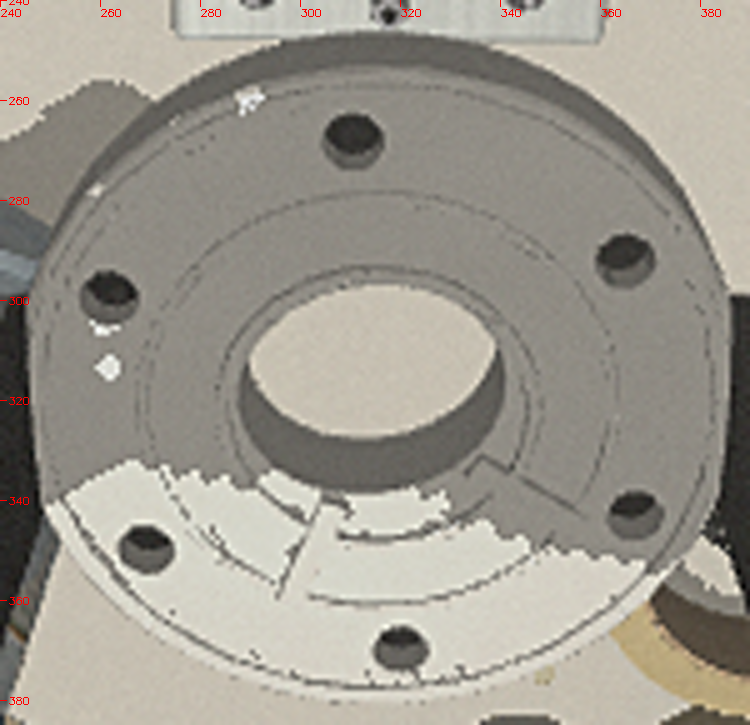

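Request:
servo_tool --commands '[[[0.03,0.0028,0.0018,0],[0.05,0,0,0],[0.05,0,0,0],[0.04,0,0,0],[0.015,0,0,0],[0.01,0,0,0],[0,0,0,0],[0,0,0,0]]]'

```text
t: 8.72
ee_pos: [0.6965, 0.0094, 0.0566]
ee_rot: [0.502, 1.567, -0.028]
force: [-0.3, 0.9, 0.2]
gripper_width: 0.0628
```

```bash
python3 - <<'E'
from h import *
st=bot.state(); cv2.imwrite("pics/w5.png",bot.read_camera("wrist"))
plan([.695,.008,.03],59.5,st)
E
```

```text
t 8.72 pos [0.6965 0.0094 0.0566] jaw yaw 59.64 tilt [ 0.0034 -0.0001 -1.    ] F [-0.2709  0.9177  0.1856] w 0.0628 j6 -1.08
tool shift mm before turn [26.6 -2.  -0.7]
turn deg 0.1 shift after turn [26.6 -2.  -0.7]
```

View pics/w5.png

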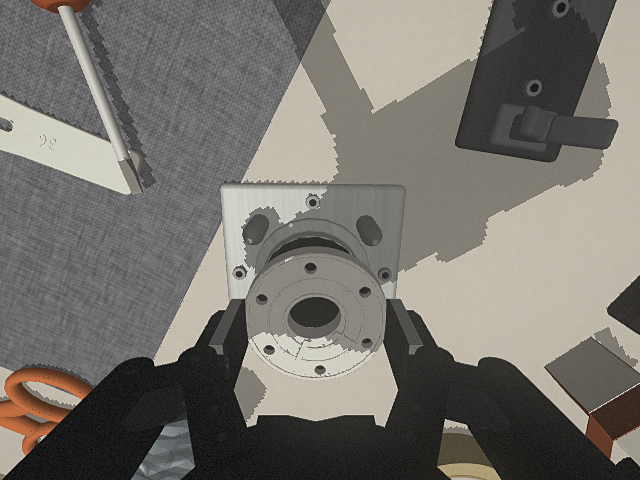

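```bash
python3 - <<'E'
from h import *
crop("pics/w5.png","pics/w5a.png",210,170,210,150,3)
st=bot.state(); plan([.695,.008,.03],59.5,st)
E
```

```text
t 8.78 pos [0.6965 0.0094 0.0565] jaw yaw 59.64 tilt [ 0.0032 -0.0001 -1.    ] F [ 0.529   0.0552 -2.0343] w 0.0623 j6 -1.08
tool shift mm before turn [26.5 -2.  -0.6]
turn deg 0.1 shift after turn [26.5 -2.  -0.6]
```

View pics/w5a.png

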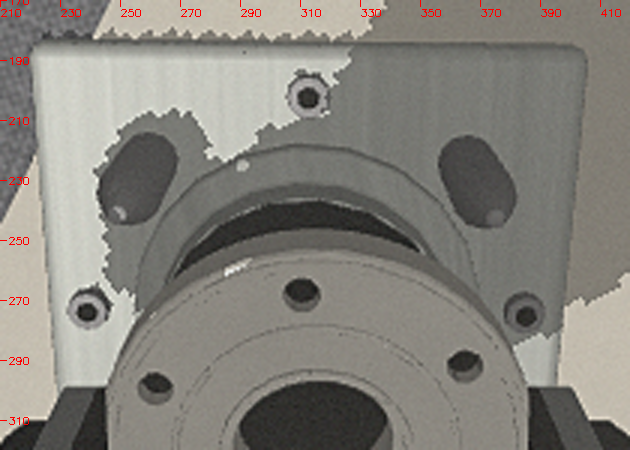

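```bash
python3 - <<'E'
from h import *
st=bot.state()
T=np.array([px2w("wrist",*p,.041,st) for p in((249.3,241),(375.7,241.7))]);d=T[1]-T[0]
print(np.linalg.norm(d),np.degrees(np.arctan2(d[1],d[0])))
u=d/np.linalg.norm(d);c=T.mean(0)+.03005*np.array([u[1],-u[0],0]);print(c)
S=np.array([px2w("wrist",*p,.01,st) for p in((239,274),(384.7,275.5))]);print(S.mean(0),np.linalg.norm(S[1]-S[0]))
plan([c[0],c[1],.03],59.5,st)
E
```

```text
0.05961520224429331 59.245129518251446
[0.6939 0.0092 0.041 ]
[0.6947 0.0082 0.01  ] 0.08595264006077089
t 8.78 pos [0.6965 0.0094 0.0565] jaw yaw 59.64 tilt [ 0.0032 -0.0001 -1.    ] F [ 0.529   0.0552 -2.0343] w 0.0623 j6 -1.08
tool shift mm before turn [26.5 -1.5 -2.2]
turn deg 0.1 shift after turn [26.5 -1.5 -2.1]
```

Request:
servo_tool --commands '[[[0,-0.0017,-0.001,0],[0.006,0,0,0],[0.008,0,0,0],[0.005,0,0,0],[0.003,0,0,0],[0.001,0,0,0],[0,0,0,0],[0,0,0,0]]]'

```text
t: 9.78
ee_pos: [0.6939, 0.0085, 0.0317]
ee_rot: [0.497, 1.57, -0.033]
force: [0.7, -0.4, -0.8]
gripper_width: 0.0623
```

```bash
python3 - <<'E'
from h import *
st=bot.state(); plan([.6944,.0086,.03],59.5,st)
E
```

```text
t 9.78 pos [0.6939 0.0085 0.0317] jaw yaw 59.64 tilt [ 0.0006 -0.     -1.    ] F [ 0.7151 -0.3699 -0.8195] w 0.0623 j6 -1.08
tool shift mm before turn [1.7 0.3 0.4]
turn deg 0.1 shift after turn [1.7 0.3 0.4]
```

Request:
servo_tool --commands '[[[0.0015,0,0,0],[0.0005,0,0,0],[0,0,0,0]]]'

```text
t: 10.15
ee_pos: [0.6937, 0.0085, 0.0295]
ee_rot: [0.418, 1.571, -0.112]
force: [-1.1, -0.7, -0.3]
gripper_width: 0.0624
```

Request:
servo_tool --commands '[[[0,0,0,0],[0,0,0,0],[0,0,0,0],[0,0,0,0]]]' --claw 0

```text
t: 10.65
ee_pos: [0.6937, 0.0085, 0.0293]
ee_rot: [0.792, 1.571, 0.262]
force: [-0.5, 0.5, 0.4]
gripper_width: 0.0858
```

Request:
servo_tool --commands '[[[-0.02,0,0,0],[-0.045,0,0,0],[-0.05,0,0,0],[-0.05,0,0,0],[-0.05,0,0,0],[0,0,0,0]]]'

```text
t: 11.4
ee_pos: [0.6951, 0.0084, 0.2535]
ee_rot: [0.494, 1.558, -0.036]
force: [0.5, -0.4, -0.2]
gripper_width: 0.0853
```

```bash
python3 - <<'E'
from h import *
import pickle
st=bot.state(); cv2.imwrite("pics/w6.png",bot.read_camera("wrist"));pickle.dump(st,open("st6.pkl","wb"))
crop("pics/w6.png","pics/w6a.png",255,140,130,120,6)
plan([.36,.29,.25],59.5,st)
E
```

```text
t 11.40 pos [0.6951 0.0084 0.2535] jaw yaw 59.64 tilt [ 0.0129 -0.0005 -0.9999] F [ 0.5196 -0.3892 -0.1821] w 0.0853 j6 -1.08
tool shift mm before turn [  -1.    73.6 -431.4]
turn deg 0.1 shift after turn [  -1.    72.5 -431.6]
```

View pics/w6a.png

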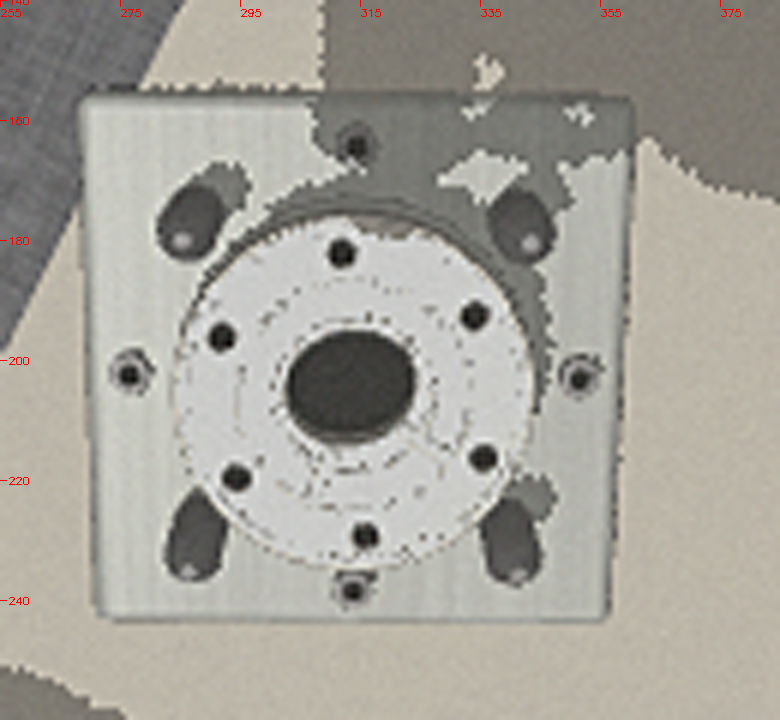

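Request:
servo_tool --commands '[[[0,0.003,-0.0185,0],[0,0.006,-0.036,0],[0,0.0072,-0.043,0],[0,0.0072,-0.043,0],[0,0.0072,-0.043,0],[0,0.0072,-0.043,0],[0,0.0072,-0.043,0],[0,0.0072,-0.043,0],[0,0.0072,-0.043,0],[0,0.0072,-0.043,0],[0,0.0056,-0.0335,0],[0,0.002,-0.012,0]]]'

```text
t: 12.95
ee_pos: [0.3466, 0.2976, 0.2437]
ee_rot: [-2.095, 1.57, -2.623]
force: [-0.0, 0.3, -1.4]
gripper_width: 0.0855
```

Request:
servo_tool --commands '[[[0,0,0,9],[0,0,0,9.5],[0,0,0,9],[0,0,0,0]]]'

```text
t: 13.45
ee_pos: [0.3484, 0.2964, 0.2437]
ee_rot: [-1.225, 1.57, -2.234]
force: [0.0, 0.0, -0.0]
gripper_width: 0.0855
```

```bash
python3 - <<'E'
from h import *
import pickle
st=bot.state(); cv2.imwrite("pics/w7.png",bot.read_camera("wrist"));pickle.dump(st,open("st7.pkl","wb"))
plan([.36,.29,.25],32,st)
E
```

```text
t 13.45 pos [0.3484 0.2964 0.2437] jaw yaw 32.18 tilt [-0.0007 -0.0009 -1.    ] F [ 0.0313  0.0388 -0.0304] w 0.0855 j6 0.07
tool shift mm before turn [-6.3  6.4 11.6]
turn deg 0.2 shift after turn [-6.3  6.4 11.6]
```

View pics/w7.png

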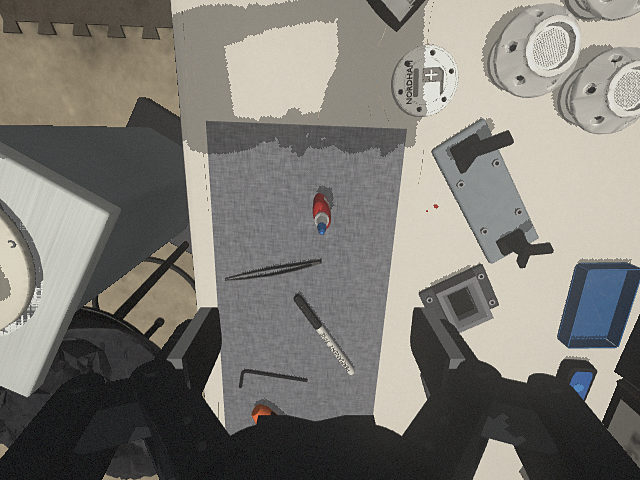

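```bash
python3 - <<'E'
from h import *
crop("pics/w7.png","pics/w7a.png",290,170,65,75,8)
crop("pics/w7.png","pics/w7b.png",410,250,95,85,8)
E
```

```text
(no output)
```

View pics/w7a.png

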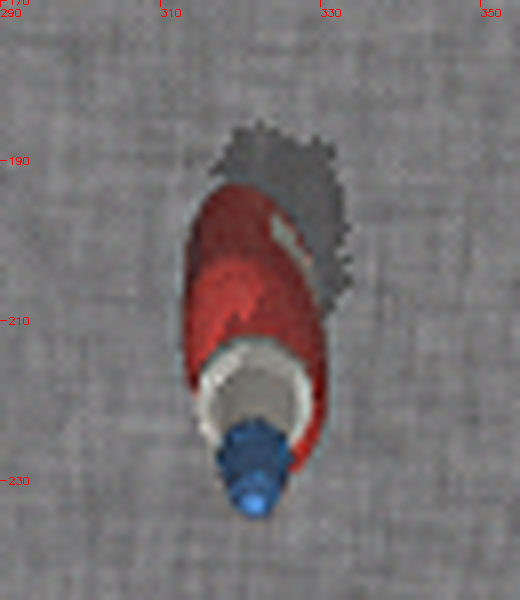

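View pics/w7b.png

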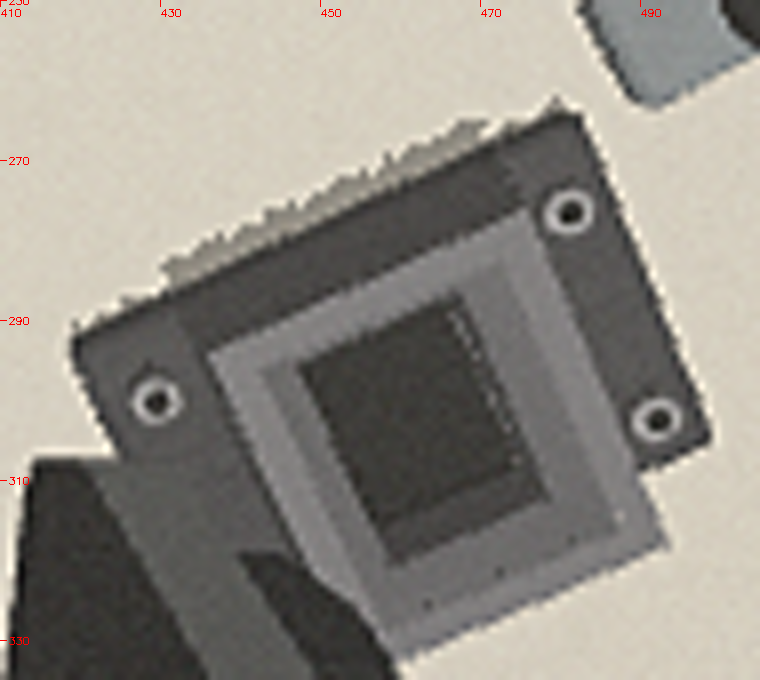

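```bash
cat > ov.py <<'E'
from h import *
import pickle
def ell(c,yaw,z,a=.009,b=.016,n=40):
    t=np.linspace(0,2*np.pi,n); c0,s0=np.cos(np.radians(yaw)),np.sin(np.radians(yaw))
    x=a*np.sign(np.cos(t))*abs(np.cos(t))**.8; y=b*np.sign(np.sin(t))*abs(np.sin(t))**.8
    return np.c_[c[0]+c0*x-s0*y,c[1]+s0*x+c0*y,np.full(n,z)]
E
python3 - <<'E'
from ov import *
st=pickle.load(open("st7.pkl","rb"))
noz=px2w("wrist",321.8,232.3,.093,st); print(noz)
print("tip in top cam",w2px("top",noz))
im=cv2.imread("pics/w7.png")
tiles=[]
for yaw in(32,38,44,50,26,20):
    k=im[170:245,290:355].copy(); k=cv2.resize(k,None,fx=5,fy=5,interpolation=cv2.INTER_CUBIC)
    for z,col in((0,(0,255,0)),(.042,(0,255,255))):
        p=np.array([w2px("wrist",q,st) for q in ell(noz[:2],yaw,z)]);p=((p-[290,170]+.5)*5).astype(int)
        cv2.polylines(k,[p],True,col,1)
    cv2.putText(k,str(yaw),(5,20),0,.6,(255,255,255),1); tiles.append(k)
g=np.vstack([np.hstack(tiles[:3]),np.hstack(tiles[3:])]); g=cv2.resize(g,(780,600)); cv2.imwrite("pics/ov7.png",g)
E
```

```text
[0.3556 0.2957 0.093 ]
tip in top cam [262.5056 314.5439]
```

View pics/ov7.png

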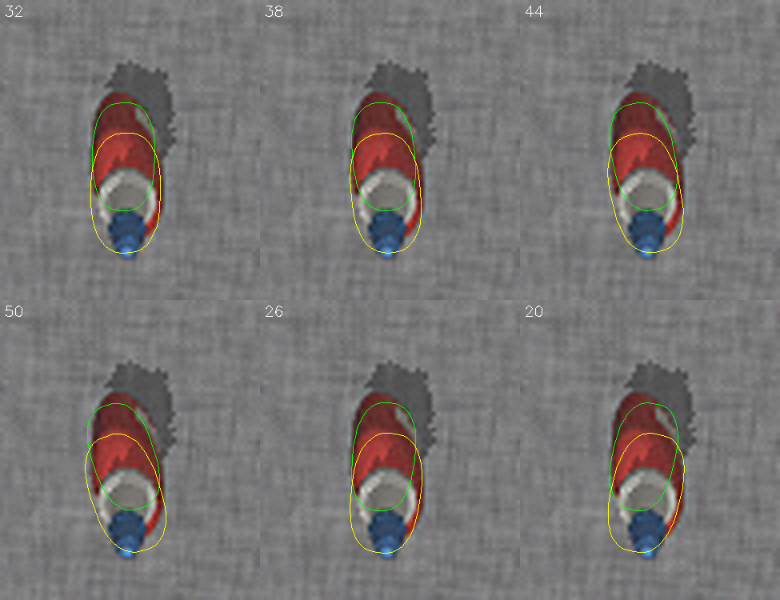

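```bash
python3 - <<'E'
from h import *
plan([.3545,.297,.15],40)
E
```

```text
t 13.50 pos [0.3484 0.2965 0.2438] jaw yaw 32.29 tilt [-0.0005 -0.0007 -1.    ] F [ 0.4852 -1.16   -0.1286] w 0.0855 j6 0.07
tool shift mm before turn [93.8  5.5  2.8]
turn deg -7.7 shift after turn [93.8  5.1  3.5]
```

Request:
servo_tool --commands '[[[0.03,0.005,0.0035,-7.7],[0.035,0,0,0],[0.02,0,0,0],[0.006,0,0,0],[0,0,0,0],[0,0,0,0]]]'

```text
t: 14.25
ee_pos: [0.3547, 0.297, 0.1548]
ee_rot: [1.497, 1.568, 0.622]
force: [-0.1, -0.6, -0.2]
gripper_width: 0.0854
```

```bash
python3 - <<'E'
from h import *
import pickle
st=bot.state(); cv2.imwrite("pics/w8.png",bot.read_camera("wrist"));pickle.dump(st,open("st8.pkl","wb"))
plan([.3545,.297,.15],40,st)
crop("pics/w8.png","pics/w8a.png",270,160,100,120,6)
E
```

```text
t 14.25 pos [0.3547 0.297  0.1548] jaw yaw 39.86 tilt [ 0.0019  0.0014 -1.    ] F [-0.1386 -0.6191 -0.1917] w 0.0854 j6 -0.07
tool shift mm before turn [ 4.8 -0.2 -0.1]
turn deg -0.1 shift after turn [ 4.8 -0.2 -0.1]
```

View pics/w8a.png

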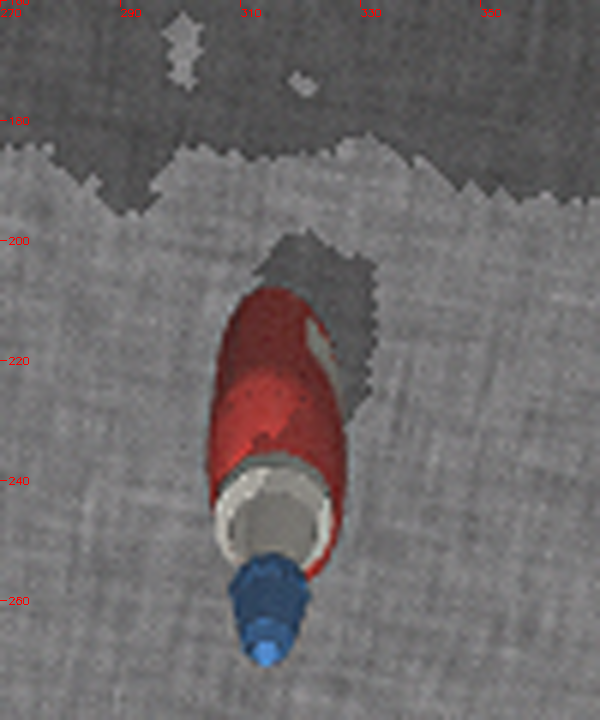

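```bash
cat >> ov.py <<'E'
def tiles(pic,st,c,yaws,x0,y0,w,h,s,out):
    im=cv2.imread(pic); T=[]
    for yaw in yaws:
        k=cv2.resize(im[y0:y0+h,x0:x0+w].copy(),None,fx=s,fy=s,interpolation=cv2.INTER_CUBIC)
        for z,col in((0,(0,255,0)),(.042,(0,255,255))):
            p=np.array([w2px("wrist",q,st) for q in ell(c,yaw,z)]);p=((p-[x0,y0]+.5)*s).astype(int)
            cv2.polylines(k,[p],True,col,1)
        cv2.putText(k,str(yaw),(5,20),0,.6,(255,255,255),1); T.append(k)
    cv2.imwrite(out,np.hstack(T))
E
python3 - <<'E'
from ov import *
st=pickle.load(open("st8.pkl","rb"))
noz=px2w("wrist",314.2,268.5,.093,st); print(noz)
u=tool(st)[:,2]; c=noz-u*.002; print(c)
tiles("pics/w8.png",st,c[:2],(36,42,48,54),290,195,50,80,4,"pics/ov8.png")
E
```

```text
[0.3553 0.2956 0.093 ]
[0.354  0.2971 0.093 ]
```

View pics/ov8.png

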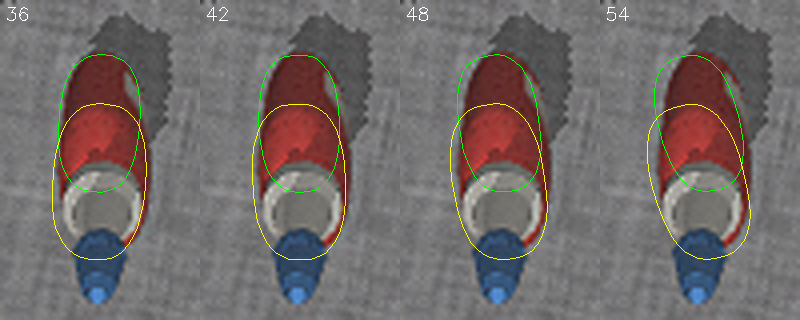

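Request:
servo_tool --commands '[[[0.03,0,0.0005,-4],[0.04,0,0,0],[0.03,0,0,0],[0.013,0,0,0],[0.005,0,0,0],[0,0,0,0],[0,0,0,0]]]'

```text
t: 15.18
ee_pos: [0.3552, 0.2967, 0.0367]
ee_rot: [1.43, 1.568, 0.624]
force: [0.2, -0.4, -0.1]
gripper_width: 0.0856
```

```bash
python3 - <<'E'
from h import *
plan([.3545,.2975,.034],44)
E
```

```text
t 15.18 pos [0.3552 0.2967 0.0367] jaw yaw 43.84 tilt [ 0.0019  0.0014 -1.    ] F [ 0.2194 -0.3678 -0.0509] w 0.0856 j6 -0.14
tool shift mm before turn [ 2.7  0.  -1. ]
turn deg -0.2 shift after turn [ 2.7  0.  -1. ]
```

Request:
servo_tool --commands '[[[0.0025,0,-0.001,0],[0,0,0,0],[0,0,0,0],[0,0,0,0],[0,0,0,0],[0,0,0,0],[0,0,0,0],[0,0,0,0]]]' --claw 1 --force 30

```text
t: 16.18
ee_pos: [0.3539, 0.297, 0.0329]
ee_rot: [1.409, 1.57, 0.603]
force: [-0.2, 0.2, 1.6]
gripper_width: 0.0165
```

```bash
python3 - <<'E'
from h import *
st=bot.state(); cv2.imwrite("pics/w9.png",bot.read_camera("wrist"))
plan([.3545,.2975,.034],44,st)
crop("pics/w9.png","pics/w9a.png",240,230,150,130,5)
E
```

```text
t 16.18 pos [0.3539 0.297  0.0329] jaw yaw 43.84 tilt [ 0.0003  0.0002 -1.    ] F [-0.1827  0.1859  1.5768] w 0.0165 j6 -0.14
tool shift mm before turn [-1.1  0.7  0. ]
turn deg -0.2 shift after turn [-1.1  0.7  0. ]
```

View pics/w9a.png

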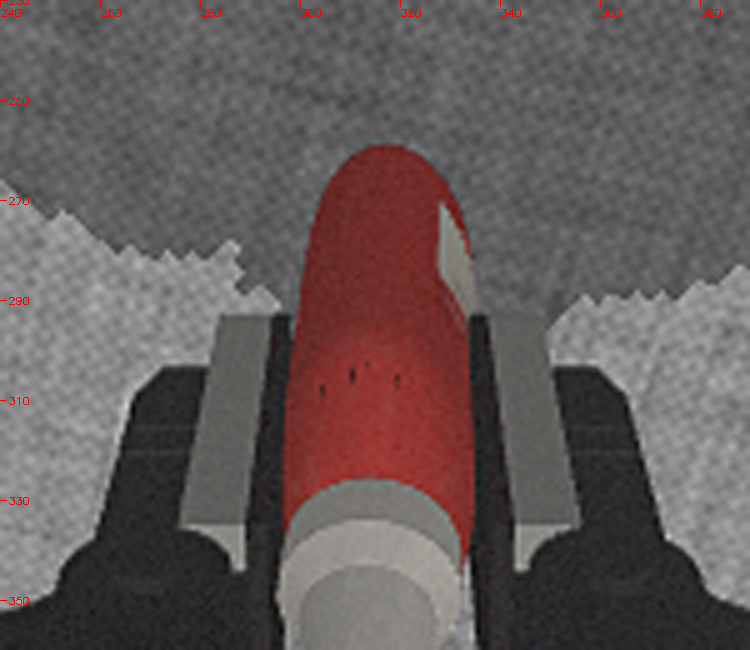

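```bash
python3 - <<'E'
from h import *
st=bot.state()
for z in(0,.003): print(tool(st).T@(px2w("wrist",316.5,259,z,st)-st["ee_pos"])*1000)
P=st["ee_pos"]+tool(st)@np.array([-.003,-.016,-.011]);print(w2px("wrist",P,st))
plan([.3545,.2975,.12],44,st)
E
```

```text
[ 32.9395   0.7354 -16.3722]
[ 29.9394   0.7258 -17.5531]
[278.6852 300.3726]
t 16.23 pos [0.354  0.297  0.0329] jaw yaw 43.84 tilt [ 0.0003  0.0002 -1.    ] F [ 0.6369 -0.6782  1.4632] w 0.0167 j6 -0.14
tool shift mm before turn [-87.1   0.8   0. ]
turn deg -0.2 shift after turn [-87.1   0.8   0. ]
```

```bash
python3 - <<'E'
from h import *
import pickle; st=pickle.load(open("st7.pkl","rb"))
C=np.array([px2w("wrist",*p,.022,st) for p in((435.9,294.1),(476.25,276),(493.5,318.1),(460,332.5))]);print(C.mean(0)); 
for a,b in((0,1),(1,2),(2,3),(3,0)):
    d=C[b]-C[a];print(np.linalg.norm(d),np.degrees(np.arctan2(d[1],d[0])))
plan([*C.mean(0)[:2],.25],59.5)
E
```

```text
[0.5649 0.2929 0.022 ]
0.050111444792163055 60.116373150612695
0.06340815305994014 -29.954181455896382
0.04310440439621999 -119.59824840998564
0.06399904949811164 156.33225646400777
t 16.23 pos [0.354  0.297  0.0329] jaw yaw 43.84 tilt [ 0.0003  0.0002 -1.    ] F [ 0.6369 -0.6782  1.4632] w 0.0167 j6 -0.14
tool shift mm before turn [-217.   149.4  149.1]
turn deg -15.7 shift after turn [-217.   103.6  183.9]
```

Request:
servo_tool --commands '[[[-0.02,0,0,0],[-0.045,0,0,0],[-0.05,0,0,-5.5],[-0.05,0,0,-5.5],[-0.04,0.01,0.018,-5],[-0.012,0.02,0.035,0],[0,0.023,0.04,0],[0,0.023,0.04,0],[0,0.016,0.03,0],[0,0.008,0.014,0],[0,0,0,0],[0,0,0,0]]]'

```text
t: 17.73
ee_pos: [0.5564, 0.2928, 0.2495]
ee_rot: [-2.451, 1.57, -2.977]
force: [-0.3, -0.1, -0.8]
gripper_width: 0.017
```

```bash
python3 - <<'E'
from h import *
import pickle
st=bot.state(); cv2.imwrite("pics/w10.png",bot.read_camera("wrist"));pickle.dump(st,open("st10.pkl","wb"))
plan([.564,.291,.25],60,st)
E
```

```text
t 17.73 pos [0.5564 0.2928 0.2495] jaw yaw 59.85 tilt [-0.0008 -0.0001 -1.    ] F [-0.276  -0.0981 -0.841 ] w 0.0170 j6 -0.61
tool shift mm before turn [-0.5  2.3  7.5]
turn deg -0.1 shift after turn [-0.5  2.3  7.5]
```

View pics/w10.png

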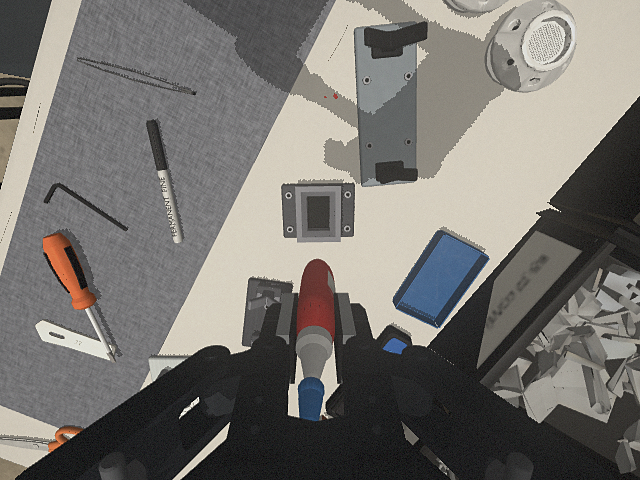

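```bash
python3 - <<'E'
from h import *
crop("pics/w10.png","pics/w10a.png",270,170,100,80,7)
crop("pics/w10.png","pics/w10b.png",340,10,100,190,3)
E
```

```text
(no output)
```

View pics/w10a.png

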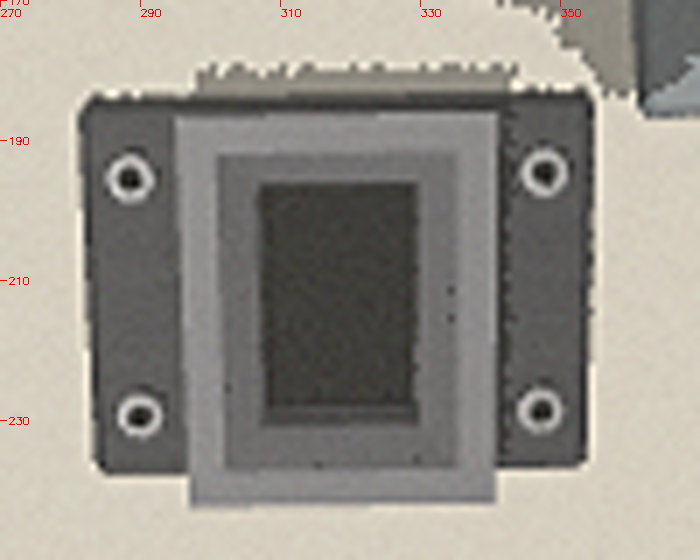

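View pics/w10b.png

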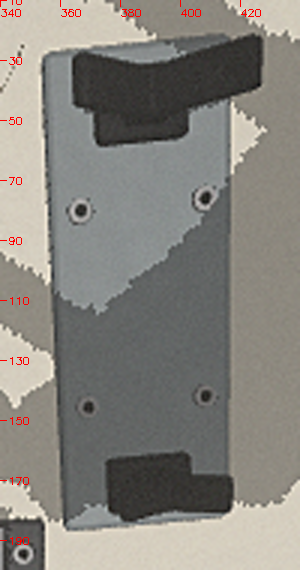

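```bash
cat >> h.py <<'E'
def quad(pts,z,st,n="wrist"):
    C=np.array([px2w(n,*p,z,st) for p in pts]); m=C.mean(0)
    print("centre",m)
    for i in range(len(C)):
        d=C[(i+1)%len(C)]-C[i];print("  len %.1f ang %.1f"%(1000*np.linalg.norm(d),np.degrees(np.arctan2(d[1],d[0]))))
    return m
E
python3 - <<'E'
from h import *
import pickle; st=pickle.load(open("st10.pkl","rb"))
m=quad(((295.1,186.7),(341,186.3),(340.7,241.6),(297.1,242.1)),.022,st)
quad(((307.5,196.3),(329.3,196),(328.6,230),(307.5,230)),.01,st)
quad(((281.5,184.5),(354.3,183.3),(353.3,236.5),(284.3,237.5)),.005,st)
plan([*m[:2],.25],59.9)
# bottle foot end in hand
for z in(.2495-.033,): print(tool(st).T@(px2w("wrist",317,259,z,st)-st["ee_pos"])*1000)
E
```

```text
centre [0.5645 0.2919 0.022 ]
  len 49.7 ang 60.3
  len 63.1 ang -29.1
  len 49.8 ang -119.5
  len 63.3 ang 150.8
centre [0.5654 0.2911 0.01  ]
  len 24.6 ang 60.6
  len 40.0 ang -30.6
  len 24.6 ang -120.2
  len 39.7 ang 149.4
centre [0.5642 0.292  0.005 ]
  len 82.3 ang 60.8
  len 63.1 ang -29.1
  len 82.2 ang -119.3
  len 63.0 ang 151.0
t 17.77 pos [0.5563 0.2929 0.2499] jaw yaw 59.87 tilt [-0.0002  0.0001 -1.    ] F [-0.1185 -0.2904 -0.2077] w 0.0166 j6 -0.61
tool shift mm before turn [-0.1  3.2  7.7]
turn deg -0.0 shift after turn [-0.1  3.2  7.7]
[ 33.0581   0.8884 -16.2743]
```

Request:
servo_tool --commands '[[[0.02,0.0027,0.0087,-0.5],[0.045,0,0,0],[0.05,0,0,0],[0.04,0,0,0],[0.015,0,0,0],[0.008,0,0,0],[0,0,0,0],[0,0,0,0],[0,0,0,0]]]'

```text
t: 18.9
ee_pos: [0.5666, 0.291, 0.0734]
ee_rot: [0.947, 1.568, 0.43]
force: [0.4, 0.1, -0.7]
gripper_width: 0.0168
```

```bash
python3 - <<'E'
from h import *
import pickle
st=bot.state(); cv2.imwrite("pics/w11.png",bot.read_camera("wrist"));pickle.dump(st,open("st11.pkl","wb"))
plan([.5654,.2914,.039],60.2,st)
crop("pics/w11.png","pics/w11a.png",220,160,200,150,4)
E
```

```text
t 18.90 pos [0.5666 0.291  0.0734] jaw yaw 60.35 tilt [ 0.0023  0.001  -1.    ] F [ 0.3532  0.0635 -0.6924] w 0.0168 j6 -0.63
tool shift mm before turn [34.4 -0.3 -1.3]
turn deg 0.1 shift after turn [34.4 -0.3 -1.3]
```

View pics/w11a.png

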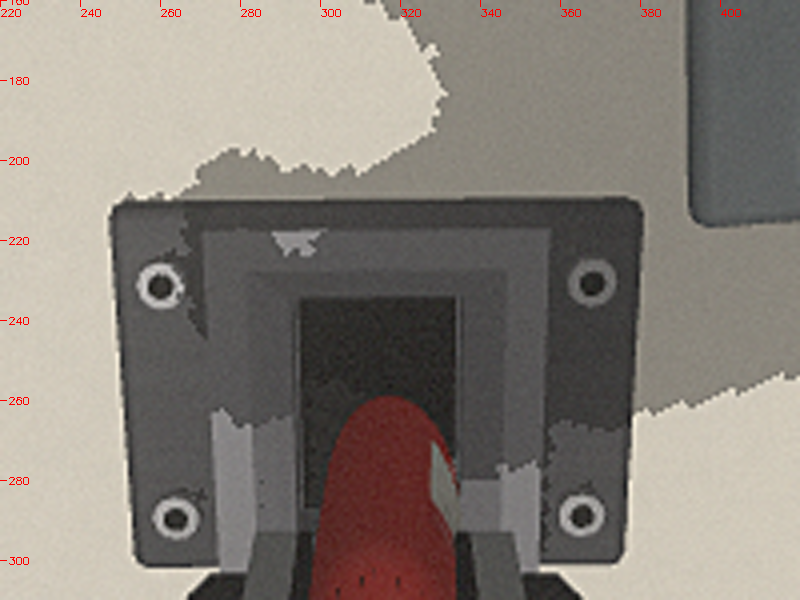

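```bash
python3 - <<'E'
from h import *
import pickle; st=pickle.load(open("st11.pkl","rb"))
A=px2w("wrist",270.75,217.3,.022,st);B=px2w("wrist",357.5,217.3,.022,st);d=B-A;u=d/np.linalg.norm(d)
print(np.linalg.norm(d),np.degrees(np.arctan2(d[1],d[0])))
v=np.array([u[1],-u[0],0]);c=(A+B)/2+v*.032;print(c)
A=px2w("wrist",294.8,234,.006,st);B=px2w("wrist",334.3,234,.006,st);print(np.linalg.norm(B-A),(A+B)/2+v*.020)
quad(((260,231.5),(368,230.5),(365.5,289),(263.7,289.5)),.005,st)
print("bottle",tool(st).T@(px2w("wrist",316.5,258.5,st["ee_pos"][2]-.033,st)-st["ee_pos"])*1000)
plan([*c[:2],.039],60,st)
E
```

```text
0.04956229877235468 60.284329176881634
[0.564  0.2917 0.022 ]
0.02493300215080099 [0.5667 0.2905 0.006 ]
centre [0.5655 0.2909 0.005 ]
  len 68.3 ang 60.8
  len 41.0 ang -29.1
  len 68.4 ang -119.4
  len 40.7 ang 150.7
bottle [ 32.9772   0.6144 -16.5945]
t 18.90 pos [0.5666 0.291  0.0734] jaw yaw 60.35 tilt [ 0.0023  0.001  -1.    ] F [ 0.3532  0.0635 -0.6924] w 0.0168 j6 -0.63
tool shift mm before turn [34.3 -0.7 -2.6]
turn deg 0.3 shift after turn [34.3 -0.7 -2.6]
```

Request:
servo_tool --commands '[[[0,0,-0.001,0],[0.01,0,0,0],[0.01,0,0,0],[0.006,0,0,0],[0.003,0,0,0],[0.001,0,0,0],[0,0,0,0]]]'

```text
t: 19.82
ee_pos: [0.5651, 0.2912, 0.042]
ee_rot: [0.988, 1.57, 0.47]
force: [-0.4, -0.4, 0.2]
gripper_width: 0.0166
```

```bash
python3 - <<'E'
from h import *
plan([.5656,.2909,.039],60.2)
E
```

```text
t 19.82 pos [0.5651 0.2912 0.042 ] jaw yaw 60.34 tilt [ 0.0003  0.0002 -1.    ] F [-0.3773 -0.3876  0.1935] w 0.0166 j6 -0.63
tool shift mm before turn [ 3.  -0.   0.5]
turn deg 0.1 shift after turn [ 3.  -0.   0.5]
```

Request:
servo_tool --commands '[[[0.0015,0,0,0],[0.001,0,0,0],[0.001,0,0,0],[0,0,0,0],[0,0,0,0]]]'

```text
t: 20.45
ee_pos: [0.5652, 0.2912, 0.039]
ee_rot: [0.909, 1.57, 0.391]
force: [-1.5, -1.5, 5.4]
gripper_width: 0.0166
```

Request:
servo_tool --commands '[[[0,0,0,0],[0,0,0,0],[0,0,0,0],[0,0,0,0],[0,0,0,0],[0,0,0,0]]]' --claw 0

```text
t: 21.2
ee_pos: [0.565, 0.2912, 0.0383]
ee_rot: [1.083, 1.571, 0.565]
force: [-0.4, -0.3, 0.0]
gripper_width: 0.0853
```

Request:
servo_tool --commands '[[[-0.015,0,0,0],[-0.04,0,0,0],[-0.05,0,0,0],[-0.05,0,0,0],[-0.045,0,0,0],[-0.011,0,0,0],[0,0,0,0]]]'

```text
t: 22.08
ee_pos: [0.5652, 0.2913, 0.2503]
ee_rot: [0.955, 1.569, 0.437]
force: [-0.3, -0.2, -0.2]
gripper_width: 0.0853
```

```bash
python3 - <<'E'
from h import *
import pickle
st=bot.state(); cv2.imwrite("pics/w12.png",bot.read_camera("wrist"));pickle.dump(st,open("st12.pkl","wb"))
crop("pics/w12.png","pics/w12a.png",250,140,130,120,6)
plan([.451,.155,.25],-25,st)
E
```

```text
t 22.07 pos [0.5652 0.2913 0.2503] jaw yaw 60.34 tilt [ 0.0017  0.0008 -1.    ] F [-0.3003 -0.2027 -0.2382] w 0.0853 j6 -0.63
tool shift mm before turn [   0.  -174.9  -31.8]
turn deg 85.3 shift after turn [  0.  -45.9 171.8]
```

View pics/w12a.png

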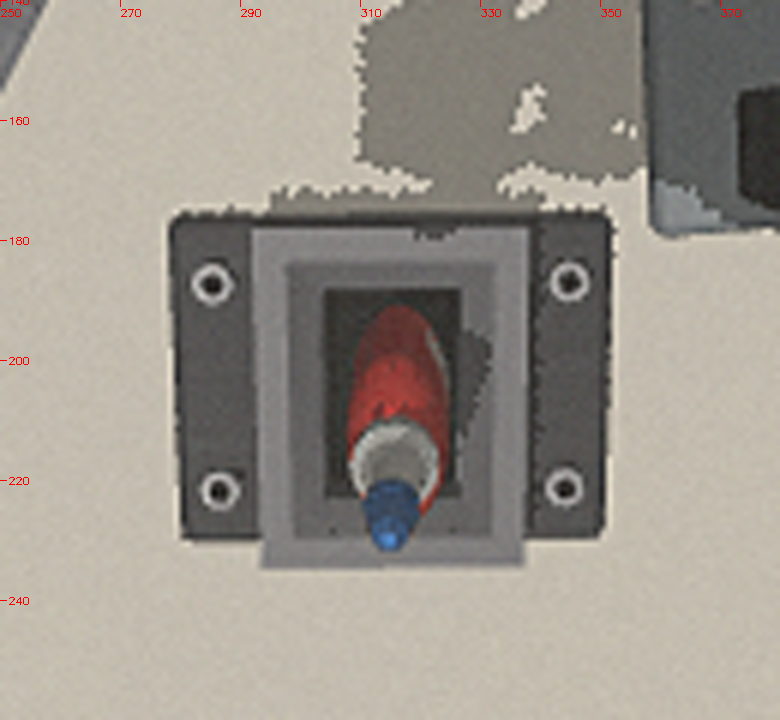

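```bash
python3 - <<'E'
from h import *
import pickle; st=pickle.load(open("st10.pkl","rb"))
a=px2w("wrist",152.5,121,.006,st);b=px2w("wrist",179,242.5,.006,st);d=a-b
print(a,b,(a+b)/2,np.linalg.norm(d),np.degrees(np.arctan2(d[1],d[0])))
plan([*((a+b)/2)[:2],.25],65)
E
```

```text
[0.3904 0.1886 0.006 ] [0.5135 0.129  0.006 ] [0.452  0.1588 0.006 ] 0.13681229244859763 154.16250209908048
t 22.12 pos [0.5648 0.2911 0.2483] jaw yaw 60.34 tilt [-0.0011 -0.0004 -1.    ] F [-0.3182  0.5434 -1.502 ] w 0.0855 j6 -0.63
tool shift mm before turn [  -1.5 -170.8  -32.6]
turn deg -4.7 shift after turn [  -1.5 -167.6  -46.4]
```

Request:
servo_tool --commands '[[[0,-0.015,-0.003,0],[0,-0.035,-0.0066,0],[0,-0.045,-0.0085,0],[0,-0.045,-0.0085,0],[0.02,-0.025,-0.005,0],[0.03,-0.006,-0.001,-3.9],[0.04,0,0,0],[0.02,0,0,0],[0,0,0,0],[0,0,0,0]]]'

```text
t: 23.38
ee_pos: [0.4526, 0.1589, 0.1404]
ee_rot: [0.731, 1.569, 0.282]
force: [0.2, 0.2, 0.9]
gripper_width: 0.0854
```

```bash
python3 - <<'E'
from h import *
import pickle
st=bot.state(); cv2.imwrite("pics/w13.png",bot.read_camera("wrist"));pickle.dump(st,open("st13.pkl","wb"))
plan([.452,.1588,.1],64.2,st)
E
```

```text
t 23.38 pos [0.4526 0.1589 0.1404] jaw yaw 64.25 tilt [ 0.0013  0.0004 -1.    ] F [0.2062 0.1507 0.8657] w 0.0854 j6 -0.85
tool shift mm before turn [40.4 -0.4 -0.5]
turn deg 0.0 shift after turn [40.4 -0.4 -0.5]
```

View pics/w13.png

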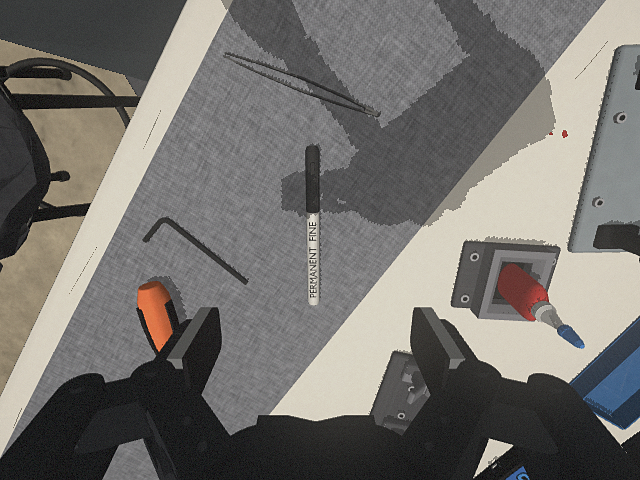

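```bash
python3 - <<'E'
from h import *
import pickle; st=pickle.load(open("st13.pkl","rb"))
a=px2w("wrist",312.3,144.5,.006,st);b=px2w("wrist",313.5,304.5,.006,st);d=b-a
print(a,b,(a+b)/2,np.linalg.norm(d),np.degrees(np.arctan2(d[1],d[0])))
plan([*((a+b)/2)[:2],.01],64.2)
E
```

```text
[0.3875 0.1878 0.006 ] [0.5132 0.1278 0.006 ] [0.4503 0.1578 0.006 ] 0.13923225831064043 -25.5103731319664
t 23.43 pos [0.4528 0.159  0.1409] jaw yaw 64.25 tilt [ 0.0023  0.0006 -1.    ] F [ 0.2736 -0.5713  0.4322] w 0.0852 j6 -0.85
tool shift mm before turn [130.9  -2.3  -2. ]
turn deg 0.0 shift after turn [130.9  -2.3  -2. ]
```

Request:
servo_tool --commands '[[[0.03,-0.002,-0.0007,0],[0.045,0,0,0],[0.03,0,0,0],[0.012,0,0,0],[0.006,0,0,0],[0,0,0,0],[0,0,0,0]]]'

```text
t: 24.3
ee_pos: [0.4514, 0.1574, 0.0177]
ee_rot: [0.71, 1.568, 0.261]
force: [0.2, 0.4, 0.0]
gripper_width: 0.0851
```

```bash
python3 - <<'E'
from h import *
import pickle
st=bot.state(); cv2.imwrite("pics/w14.png",bot.read_camera("wrist"));pickle.dump(st,open("st14.pkl","wb"))
crop("pics/w14.png","pics/w14a.png",200,130,240,300,2)
plan([.451,.158,.0105],64.4,st)
E
```

```text
t 24.30 pos [0.4514 0.1574 0.0177] jaw yaw 64.24 tilt [ 0.0023  0.0006 -1.    ] F [0.1539 0.4377 0.0391] w 0.0851 j6 -0.86
tool shift mm before turn [ 7.2  0.3 -0.7]
turn deg -0.2 shift after turn [ 7.2  0.3 -0.7]
```

View pics/w14a.png

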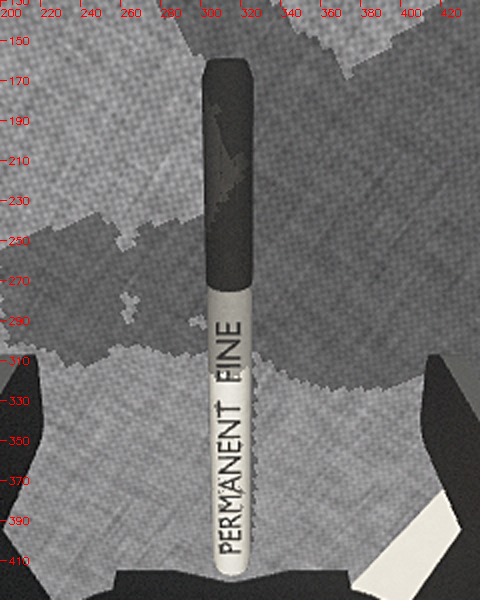

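```bash
python3 - <<'E'
from h import *
import pickle; st=pickle.load(open("st14.pkl","rb"))
for z in(.005,.006,.007):
    a=px2w("wrist",313.7,159,z,st);b=px2w("wrist",315.8,417.3,z,st)
    ta=tool(st).T@(a-st["ee_pos"])*1000;tb=tool(st).T@(b-st["ee_pos"])*1000
    print(z,ta,tb,(ta+tb)/2,np.linalg.norm(tb-ta))
E
```

```text
0.005 [ 12.6127  -0.6934 -70.1775] [12.8696  0.1692 71.6507] [12.7412 -0.2621  0.7366] 141.8311101736939
0.006 [ 11.6126  -0.6881 -70.2578] [11.8677  0.1686 70.6011] [11.7401 -0.2598  0.1716] 140.86181393942843
0.007 [ 10.6124  -0.6829 -70.3381] [10.8658  0.1679 69.5516] [10.7391 -0.2575 -0.3933] 139.89251770516293
```

Request:
servo_tool --commands '[[[0.004,0,-0.0008,0],[0.0015,0,0,0],[0,0,0,0],[0,0,0,0]]]'

```text
t: 24.85
ee_pos: [0.4498, 0.1575, 0.0108]
ee_rot: [-2.286, 1.571, -2.735]
force: [0.4, -0.1, -0.7]
gripper_width: 0.0854
```

Request:
servo_tool --commands '[[[0,0,0,0],[0,0,0,0],[0,0,0,0],[0,0,0,0],[0,0,0,0],[0,0,0,0],[0,0,0,0],[0,0,0,0]]]' --claw 1 --force 30

```text
t: 25.85
ee_pos: [0.4499, 0.1576, 0.0109]
ee_rot: [0.949, 1.571, 0.5]
force: [0.1, -0.3, 1.6]
gripper_width: 0.0095
```

```bash
python3 - <<'E'
from h import *
import pickle
st=bot.state(); cv2.imwrite("pics/w15.png",bot.read_camera("wrist"));pickle.dump(st,open("st15.pkl","wb"))
crop("pics/w15.png","pics/w15a.png",200,130,240,300,2)
plan([.451,.158,.0105],64.4,st)
E
```

```text
t 25.85 pos [0.4499 0.1576 0.0109] jaw yaw 64.24 tilt [ 0.0002  0.0001 -1.    ] F [ 0.1134 -0.3495  1.5966] w 0.0095 j6 -0.86
tool shift mm before turn [0.4 0.9 0.8]
turn deg -0.2 shift after turn [0.4 0.8 0.8]
```

View pics/w15a.png

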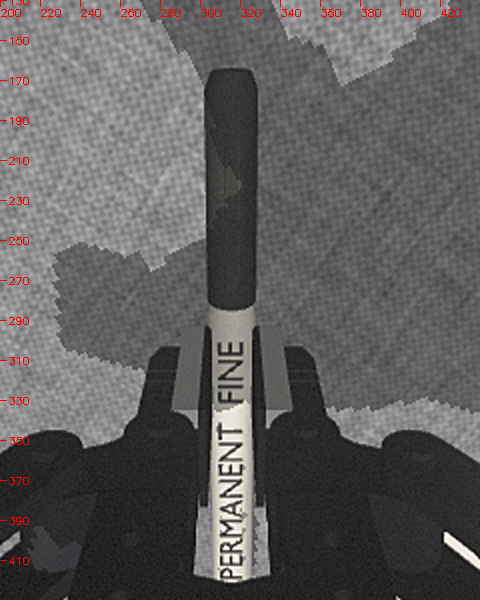

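```bash
python3 - <<'E'
from h import *
import pickle; st=pickle.load(open("st15.pkl","rb"))
for z in(.004,.006,.010):
    ta=tool(st).T@(px2w("wrist",315.5,164.3,z,st)-st["ee_pos"])*1000; print(z,ta,ta[2]+68.5)
# pad edges: inner far corners
for x in (-.02,-.011,-.003,.006):
    print(x,w2px("wrist",st["ee_pos"]+tool(st)@np.array([x,-.0055,-.011]),st),w2px("wrist",st["ee_pos"]+tool(st)@np.array([x,-.0055,.011]),st))
EOF
E
```

```text
0.004 [  6.8868   0.0757 -68.5079] -0.007877352374549673
0.006 [  4.8867   0.0758 -68.6987] -0.19871896451127213
0.01 [  0.8867   0.0758 -69.0804] -0.5804021887846034
-0.02 [301.3348 321.262 ] [302.0888 367.7574]
-0.011 [302.203  309.5263] [302.8712 353.8728]
-0.003 [302.89   300.2409] [303.4937 342.8251]
0.006 [303.5827 290.8797] [304.1245 331.6309]Traceback (most recent call last):
  File "<stdin>", line 8, in <module>
NameError: name 'EOF' is not defined
```

```bash
python3 - <<'E'
from h import *
plan([.65,.1615,.22],51)
E
```

```text
t 25.90 pos [0.4499 0.1576 0.0109] jaw yaw 64.24 tilt [ 0.0002  0.0001 -1.    ] F [ 0.3267 -0.6358  1.3181] w 0.0090 j6 -0.86
tool shift mm before turn [-209.1   90.5  178.5]
turn deg 13.2 shift after turn [-209.1  129.   153. ]
```

Request:
servo_tool --commands '[[[-0.015,0,0,0],[-0.045,0,0,0],[-0.05,0,0,6.6],[-0.05,0,0,6.6],[-0.04,0.01,0.012,0],[-0.009,0.022,0.026,0],[0,0.03,0.036,0],[0,0.03,0.036,0],[0,0.025,0.029,0],[0,0.012,0.014,0],[0,0,0,0],[0,0,0,0]]]'

```text
t: 27.4
ee_pos: [0.6494, 0.1617, 0.2204]
ee_rot: [1.777, 1.571, 1.097]
force: [-0.0, 0.6, -0.5]
gripper_width: 0.0091
```

```bash
python3 - <<'E'
from h import *
import pickle
st=bot.state(); cv2.imwrite("pics/w16.png",bot.read_camera("wrist"));pickle.dump(st,open("st16.pkl","wb"))
plan([.65,.1615,.22],51,st)
E
```

```text
t 27.40 pos [0.6494 0.1617 0.2204] jaw yaw 51.05 tilt [ 0.      0.0001 -1.    ] F [-0.0283  0.5575 -0.4858] w 0.0091 j6 -0.70
tool shift mm before turn [0.4 0.2 0.6]
turn deg 0.0 shift after turn [0.4 0.2 0.6]
```

View pics/w16.png

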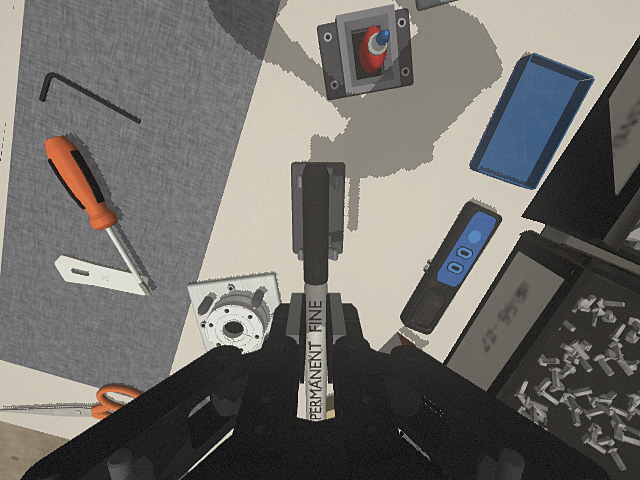

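```bash
python3 - <<'E'
from h import *
crop("pics/w16.png","pics/w16a.png",270,150,100,125,6)
E
```

```text
(no output)
```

View pics/w16a.png

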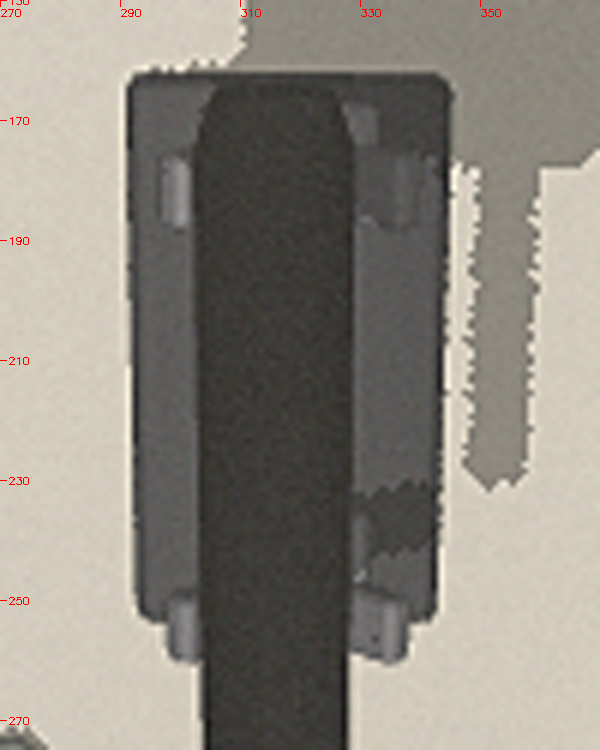

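```bash
python3 - <<'E'
from h import *
import pickle; st=pickle.load(open("st16.pkl","rb"))
for z in(.004,.008,.012):quad(((291.5,162.5),(345,162.5),(342.3,253),(292.8,253)),z,st)
print("Vs");quad(((297,176.3),(339.5,176.5),(337.5,260.3),(297.5,260.3)),.054,st)
quad(((297,187.5),(339.5,187.5),(337.5,249.3),(297.5,249.3)),.054,st)
E
```

```text
centre [0.6505 0.1644 0.004 ]
  len 54.9 ang 51.0
  len 99.0 ang -39.1
  len 55.5 ang -129.0
  len 99.0 ang 140.5
centre [0.6497 0.1649 0.008 ]
  len 54.2 ang 51.0
  len 97.9 ang -39.1
  len 54.8 ang -129.0
  len 97.9 ang 140.5
centre [0.649  0.1655 0.012 ]
  len 53.6 ang 51.0
  len 96.7 ang -39.1
  len 54.2 ang -129.0
  len 96.7 ang 140.5
Vs
centre [0.6488 0.1652 0.054 ]
  len 37.9 ang 50.7
  len 80.2 ang -39.0
  len 38.7 ang -129.0
  len 80.4 ang 140.3
centre [0.6483 0.1656 0.054 ]
  len 38.3 ang 51.0
  len 59.1 ang -39.5
  len 38.3 ang -129.0
  len 59.1 ang 140.5
```

Request:
servo_tool --commands '[[[0.02,0.0017,-0.0013,0],[0.04,0,0,0],[0.045,0,0,0],[0.025,0,0,0],[0.01,0,0,0],[0,0,0,0],[0,0,0,0]]]'

```text
t: 28.32
ee_pos: [0.6507, 0.164, 0.0817]
ee_rot: [0.883, 1.568, 0.203]
force: [0.6, 0.5, -0.3]
gripper_width: 0.0096
```

```bash
python3 - <<'E'
from h import *
import pickle
st=bot.state(); cv2.imwrite("pics/w17.png",bot.read_camera("wrist"));pickle.dump(st,open("st17.pkl","wb"))
plan([.6496,.1637,.045],51,st)
crop("pics/w17.png","pics/w17a.png",230,130,180,200,4); 
E
```

```text
t 28.32 pos [0.6507 0.164  0.0817] jaw yaw 51.05 tilt [ 0.0028  0.0006 -1.    ] F [ 0.598   0.5058 -0.3293] w 0.0096 j6 -0.69
tool shift mm before turn [36.7 -1.  -0.7]
turn deg 0.0 shift after turn [36.7 -1.  -0.7]
```

View pics/w17a.png

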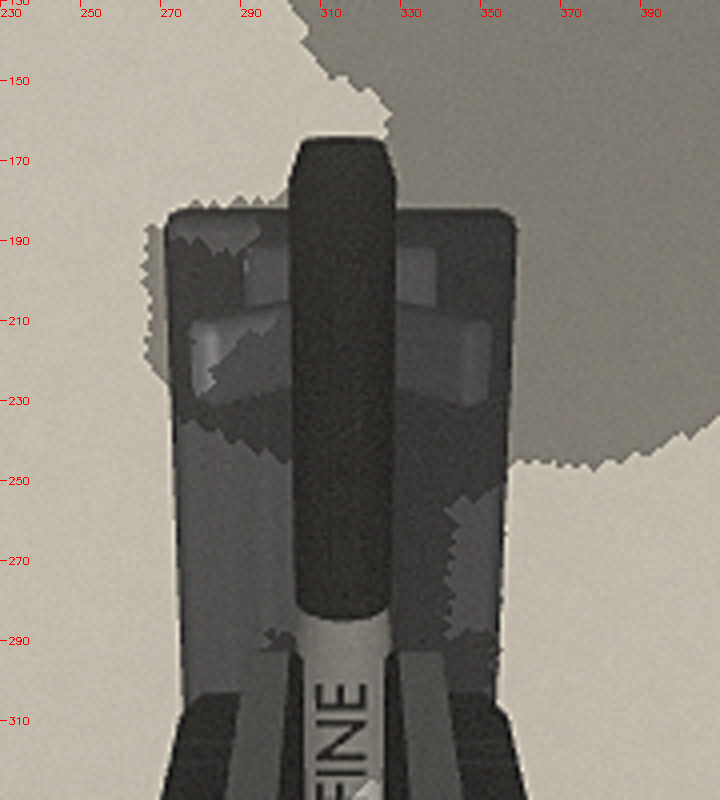

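```bash
python3 - <<'E'
from h import *
import pickle; st=pickle.load(open("st17.pkl","rb"))
m=quad(((277.8,210.3),(352.5,210.3),(352.5,231.5),(277.8,231)),.054,st)
t=tool(st).T@(m-st["ee_pos"])*1000; print("V in tool",t,"rest centre tool z",t[2]+36)
m=(px2w("wrist",271.5,183,.006,st)+px2w("wrist",359,183,.006,st))/2; t=tool(st).T@(m-st["ee_pos"])*1000; print("plate far edge",t,t[2]+50)
t=tool(st).T@(px2w("wrist",315.8,165,st["ee_pos"][2]-.005,st)-st["ee_pos"])*1000; print("marker end",t,t[2]+68.5)
E
```

```text
centre [0.6205 0.1885 0.054 ]
  len 37.0 ang 51.0
  len 11.0 ang -36.9
  len 37.7 ang -129.4
  len 10.7 ang 138.9
V in tool [ 27.6193  -0.0099 -38.8967] rest centre tool z -2.896719702314492
plate far edge [ 75.5981   0.0222 -50.5532] -0.5531815028118885
marker end [  4.8746   0.2924 -68.4535] 0.04650328057613251
```

Request:
servo_tool --commands '[[[0.01,0,-0.001,0],[0.012,0,0,0],[0.008,0,0,0],[0.002,0,0,0],[0,0,0,0],[0,0,0,0]]]'

```text
t: 29.12
ee_pos: [0.6495, 0.1644, 0.0483]
ee_rot: [0.859, 1.57, 0.179]
force: [0.6, -0.4, 0.9]
gripper_width: 0.0094
```

```bash
python3 - <<'E'
from h import *
import pickle
st=bot.state(); cv2.imwrite("pics/w18.png",bot.read_camera("wrist"));pickle.dump(st,open("st18.pkl","wb"))
plan([.6496,.1637,.045],51,st)
crop("pics/w18.png","pics/w18a.png",230,130,180,200,4); 
E
```

```text
t 29.12 pos [0.6495 0.1644 0.0483] jaw yaw 51.04 tilt [ 0.0008  0.0001 -1.    ] F [ 0.5752 -0.3505  0.8824] w 0.0094 j6 -0.69
tool shift mm before turn [ 3.3 -0.5  0.6]
turn deg 0.0 shift after turn [ 3.3 -0.5  0.6]
```

View pics/w18a.png

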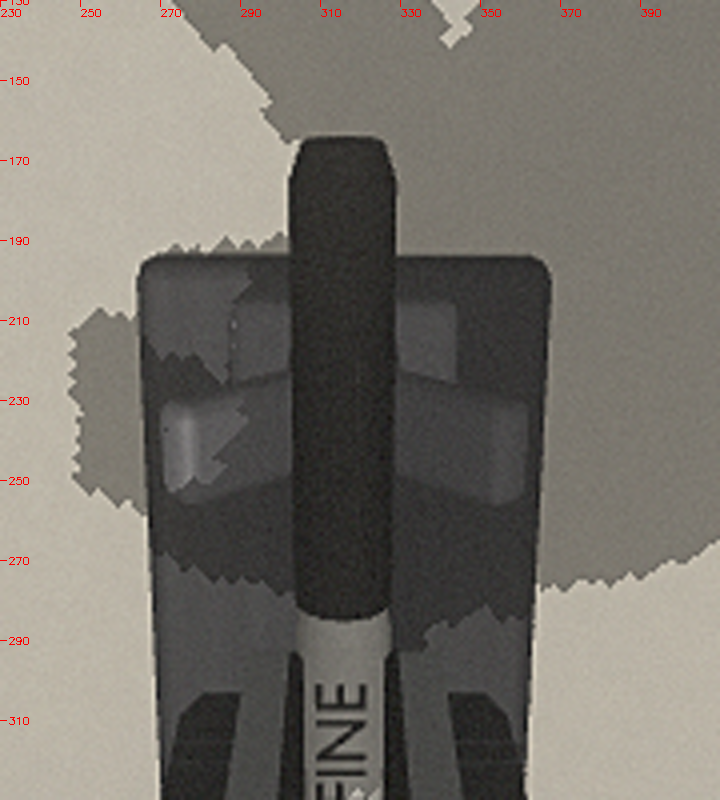

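```bash
python3 - <<'E'
from h import *
import pickle; st=pickle.load(open("st18.pkl","rb"))
for p,z in(((316,230.2),.054),((316,254.8),.054),((316,193.8),.006)):
    t=tool(st).T@(px2w("wrist",*p,z,st)-st["ee_pos"])*1000; print(t)
E
```

```text
[ -5.7258   0.3577 -43.942 ]
[ -5.7203   0.3571 -33.4143]
[ 42.2713   0.4325 -49.8417]
```

Request:
servo_tool --commands '[[[0,0,-0.0015,0],[0.0015,0,0,0],[0.0015,0,0,0],[0,0,0,0],[0,0,0,0]]]'

```text
t: 29.8
ee_pos: [0.6481, 0.1655, 0.0452]
ee_rot: [1.263, 1.57, 0.583]
force: [-0.8, 0.2, 2.8]
gripper_width: 0.0096
```

Request:
servo_tool --commands '[[[0,0,0,0],[0,0,0,0],[0,0,0,0],[0,0,0,0],[0,0,0,0]]]' --claw 0

```text
t: 30.42
ee_pos: [0.648, 0.1653, 0.0447]
ee_rot: [-1.51, 1.571, -2.19]
force: [1.0, -0.4, 0.3]
gripper_width: 0.0854
```

Request:
servo_tool --commands '[[[-0.015,0,0,0],[-0.04,0,0,0],[-0.05,0,0,0],[-0.05,0,0,0],[-0.03,0,0,0],[0,0,0,0],[0,0,0,0]]]'

```text
t: 31.3
ee_pos: [0.6478, 0.1653, 0.2291]
ee_rot: [-2.253, 1.57, -2.933]
force: [0.2, 0.6, -0.7]
gripper_width: 0.0857
```

```bash
python3 - <<'E'
from h import *
import pickle
st=bot.state(); cv2.imwrite("pics/w19.png",bot.read_camera("wrist"));pickle.dump(st,open("st19.pkl","wb"))
plan([.6496,.1637,.25],51,st)
crop("pics/w19.png","pics/w19a.png",250,130,130,150,5)
E
```

```text
t 31.30 pos [0.6478 0.1653 0.2291] jaw yaw 51.04 tilt [-0.0008 -0.0002 -1.    ] F [ 0.1893  0.5648 -0.6945] w 0.0857 j6 -0.69
tool shift mm before turn [-20.9  -0.2   2.4]
turn deg 0.0 shift after turn [-20.9  -0.1   2.4]
```

View pics/w19a.png

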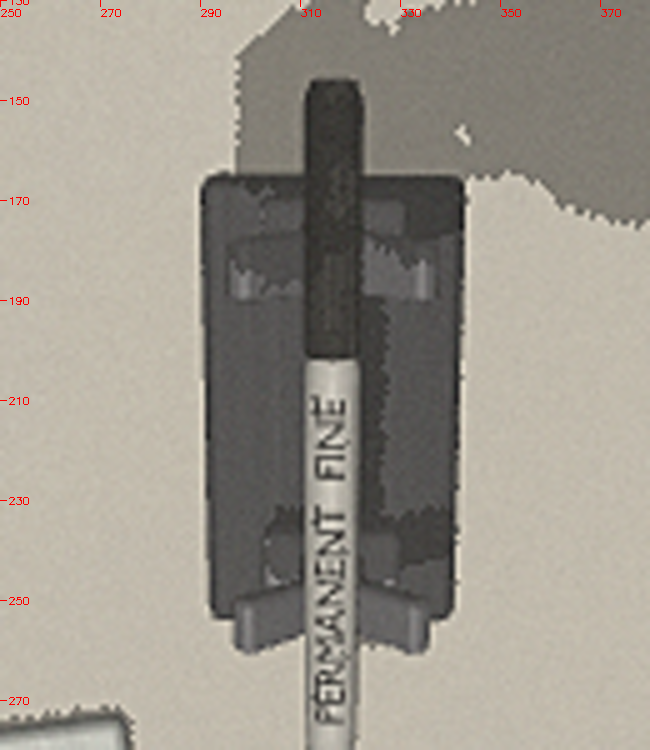

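```bash
python3 - <<'E'
from h import *
crop("pics/w19.png","pics/w19b.png",285,135,70,165,4)
E
```

```text
(no output)
```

View pics/w19b.png

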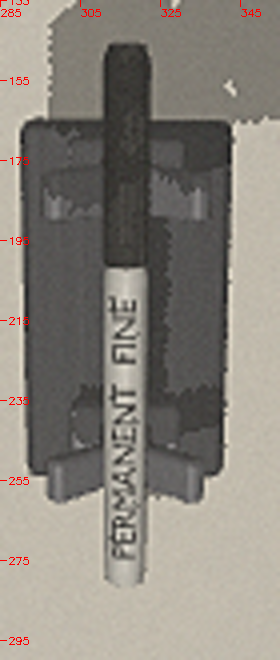

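```bash
python3 - <<'E'
from h import *
import pickle; st=pickle.load(open("st19.pkl","rb"))
f=lambda v,z:(tool(st).T@(px2w("wrist",316,v,z,st)-st["ee_pos"])*1000)[2]
print("marker",f(145.7,.040),f(281.3,.040),"mid",(f(145.7,.04)+f(281.3,.04))/2)
for z in(.050,.054): print("V",[f(v,z) for v in(177.4,189.6,250.4,260.4)],"mid",np.mean([f(v,z) for v in(177.4,189.6,250.4,260.4)]))
for z in(.004,.008): print("plate",f(165.5,z),f(253,z),(f(165.5,z)+f(253,z))/2)
print([ (tool(st).T@(px2w("wrist",u,v,z,st)-st["ee_pos"])*1000)[1] for u,v,z in((315.5,150,.04),(316,278,.04),(297,184,.054),(337,184,.054),(297,255,.054),(335.5,255,.054))])
E
```

```text
marker -68.08466269373521 70.59041748715296 mid 1.2528773967088753
V [np.float64(-40.198086638400696), np.float64(-28.840911027799404), np.float64(31.973589916038673), np.float64(42.705819613655365)] mid 1.4101029658734845
V [np.float64(-40.731858979623055), np.float64(-29.519871547023026), np.float64(30.51718728525261), np.float64(41.11221800584258)] mid 0.34441869111227597
plate -46.478729517281224 51.89860016722581 2.7099353249722924
plate -46.87408796602614 50.40679579384168 1.7663539139077713
[np.float64(0.19658304300930793), np.float64(0.6566896286875433), np.float64(-16.902581626924356), np.float64(20.029289306464808), np.float64(-18.183100835088563), np.float64(19.950591417121668)]
```

```bash
python3 - <<'E'
from h import *
import pickle; st=pickle.load(open("st16.pkl","rb"))
a=px2w("wrist",56,140,.012,st);b=px2w("wrist",150.5,294,.004,st);d=b-a
print(a,b,np.linalg.norm(d),np.degrees(np.arctan2(d[1],d[0])))
m=(a+b)/2;u=d/np.linalg.norm(d); print(m, m-.04*u)
plan([*(m-.04*u)[:2],.2],90+np.degrees(np.arctan2(d[1],d[0])))
E
```

```text
[0.4329 0.0096 0.012 ] [ 0.6057 -0.0509  0.004 ] 0.18327841341429288 -19.310091710220668
[ 0.5193 -0.0207  0.008 ] [ 0.4816 -0.0074  0.0097]
t 31.35 pos [0.6476 0.1653 0.228 ] jaw yaw 51.04 tilt [-0.0026 -0.0005 -1.    ] F [-0.3123 -0.2845  0.1759] w 0.0851 j6 -0.69
tool shift mm before turn [  28.5 -238.6  -20.4]
turn deg -19.6 shift after turn [  28.5 -217.9  -99.5]
```

Request:
servo_tool --commands '[[[0,0,0,-9.8],[0,-0.012,-0.0055,-9.8],[0,-0.03,-0.0137,0],[0,-0.042,-0.0192,0],[0,-0.045,-0.0205,0],[0,-0.045,-0.0205,0],[0.02,-0.032,-0.0146,0],[0.03,-0.012,-0.0055,0],[0.02,0,0,0],[0,0,0,0],[0,0,0,0]]]'

```text
t: 32.72
ee_pos: [0.481, -0.0051, 0.1603]
ee_rot: [0.614, 1.57, 0.277]
force: [-0.2, -0.1, 0.1]
gripper_width: 0.0855
```

```bash
python3 - <<'E'
from h import *
import pickle
st=bot.state(); cv2.imwrite("pics/w20.png",bot.read_camera("wrist"));pickle.dump(st,open("st20.pkl","wb"))
plan([.4816,-.0074,.16],70.7,st)
E
```

```text
t 32.73 pos [ 0.481  -0.0051  0.1603] jaw yaw 70.69 tilt [ 0.0004  0.0001 -1.    ] F [-0.2324 -0.1085  0.1436] w 0.0855 j6 -1.32
tool shift mm before turn [ 0.3 -1.9  1.3]
turn deg -0.0 shift after turn [ 0.3 -1.9  1.3]
```

View pics/w20.png

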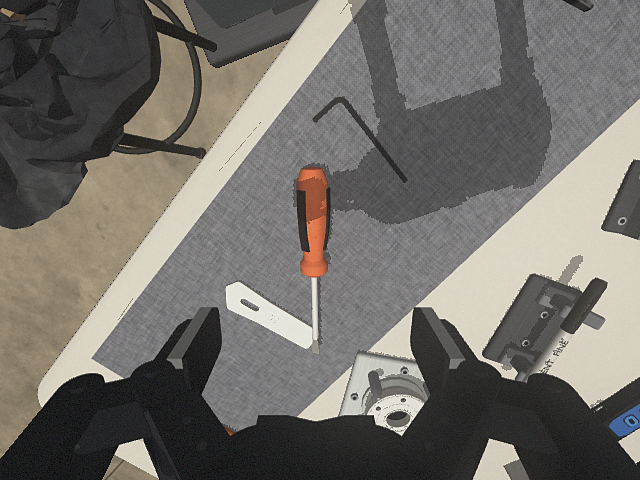

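```bash
python3 - <<'E'
from h import *
import pickle; st=pickle.load(open("st20.pkl","rb"))
f=lambda u,v,z:(tool(st).T@(px2w("wrist",u,v,z,st)-st["ee_pos"])*1000)
print("butt",f(311.5,167.5,.012),"tip",f(316.3,354,.003),"junction",f(314,276.5,.012))
print("hex",f(405,181,.003),f(380,149,.003),f(345,98,.003))
crop("pics/w20.png","pics/w20a.png",270,150,100,220,3)
E
```

```text
butt [148.295   -3.3043 -52.4132] tip [157.3619   0.7447 138.6453] junction [148.3296  -1.4249  46.4923]
hex [157.319   77.6536 -39.9383] [157.3041  54.3187 -66.7152] [ 157.283    23.7555 -106.2521]
```

View pics/w20a.png

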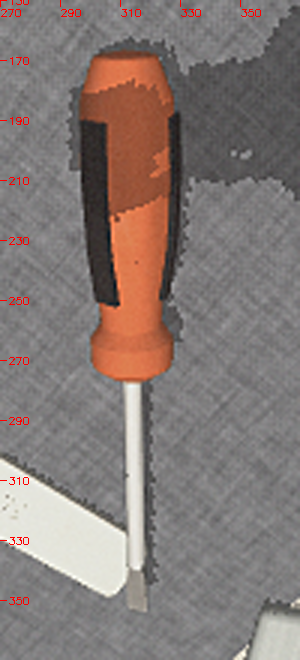

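Request:
servo_tool --commands '[[[0.03,-0.0022,-0.0004,-1.2],[0.045,0,0,0],[0.04,0,0,0],[0.02,0,0,0],[0.008,0,0,0],[0.003,0,0,0],[0,0,0,0],[0,0,0,0]]]'

```text
t: 33.78
ee_pos: [0.48, -0.0076, 0.015]
ee_rot: [0.233, 1.569, -0.084]
force: [0.5, 0.5, -0.5]
gripper_width: 0.085
```

```bash
python3 - <<'E'
from h import *
import pickle
st=bot.state(); cv2.imwrite("pics/w21.png",bot.read_camera("wrist"));pickle.dump(st,open("st21.pkl","wb"))
plan([.4816,-.0074,.011],71.9,st)
crop("pics/w21.png","pics/w21a.png",200,130,240,300,2)
E
```

```text
t 33.77 pos [ 0.48   -0.0076  0.015 ] jaw yaw 71.84 tilt [ 0.0019 -0.0002 -1.    ] F [ 0.5197  0.5364 -0.4857] w 0.0850 j6 -1.34
tool shift mm before turn [4.  0.7 1.4]
turn deg -0.1 shift after turn [4.  0.7 1.4]
```

View pics/w21a.png

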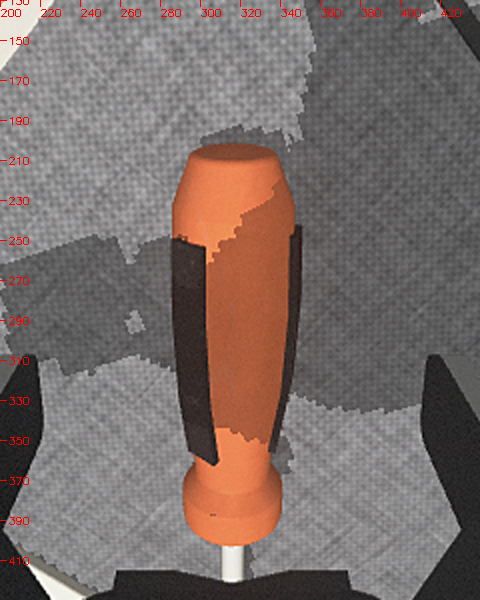

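```bash
python3 - <<'E'
from h import *
import pickle; st=pickle.load(open("st21.pkl","rb"))
f=lambda u,v,z:(tool(st).T@(px2w("wrist",u,v,z,st)-st["ee_pos"])*1000)
for z in(.008,.012,.016): print("butt",f(317,203,z),"junction",f(316,403,z))
E
```

```text
butt [  6.8564   0.6506 -52.305 ] junction [ 7.0603  0.217  55.8056]
butt [  2.8547   0.6329 -53.148 ] junction [ 3.0528  0.2116 51.8855]
butt [ -1.1469   0.6152 -53.9909] junction [-0.9546  0.2062 47.9653]
```

Request:
servo_tool --commands '[[[0.003,0,0,0],[0,0,0,0],[0,0,0,0]]]'

```text
t: 34.2
ee_pos: [0.4792, -0.0076, 0.0107]
ee_rot: [-2.932, 1.571, 3.035]
force: [0.5, -0.3, -0.8]
gripper_width: 0.0849
```

Request:
servo_tool --commands '[[[0,0,0,0],[0,0,0,0],[0,0,0,0],[0,0,0,0],[0,0,0,0],[0,0,0,0],[0,0,0,0],[0,0,0,0]]]' --claw 1 --force 50

```text
t: 35.2
ee_pos: [0.4795, -0.0076, 0.0111]
ee_rot: [0.055, 1.57, -0.262]
force: [-0.9, 0.6, 3.7]
gripper_width: 0.0213
```

```bash
python3 - <<'E'
from h import *
import pickle
st=bot.state(); cv2.imwrite("pics/w22.png",bot.read_camera("wrist"));pickle.dump(st,open("st22.pkl","wb"))
plan([.506,.407,.22],64,st)
crop("pics/w22.png","pics/w22a.png",200,130,240,300,2)
E
```

```text
t 35.20 pos [ 0.4795 -0.0076  0.0111] jaw yaw 71.84 tilt [ 0.0004 -0.0001 -1.    ] F [-0.9414  0.5749  3.6918] w 0.0213 j6 -1.34
tool shift mm before turn [-209.   402.2 -103.9]
turn deg 7.8 shift after turn [-209.   384.3 -157.8]
```

View pics/w22a.png

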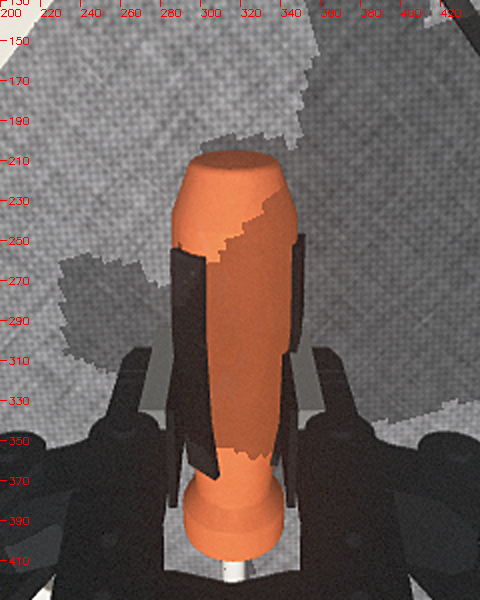

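```bash
python3 - <<'E'
from h import *
plan([.4855,.417,.22],64.4)
E
```

```text
t 35.25 pos [ 0.4794 -0.0076  0.011 ] jaw yaw 71.84 tilt [ 0.0004 -0.0001 -1.    ] F [-0.9066 -0.1091  4.294 ] w 0.0212 j6 -1.34
tool shift mm before turn [-209.   405.4 -126.5]
turn deg 7.4 shift after turn [-209.   385.6 -177.9]
```

Lift slowly first, turning once clear.

Request:
servo_tool --commands '[[[-0.01,0,0,0],[-0.03,0,0,0],[-0.045,0,0,0],[-0.05,0,0,3.7],[-0.05,0,0,3.7],[-0.024,0.014,-0.0065,0],[0,0.03,-0.0138,0],[0,0.04,-0.0185,0],[0,0.045,-0.0208,0],[0,0.045,-0.0208,0],[0,0.045,-0.0208,0],[0,0.045,-0.0208,0]]]'

```text
t: 36.75
ee_pos: [0.4828, 0.2849, 0.2198]
ee_rot: [-2.317, 1.571, -2.763]
force: [0.7, -0.5, -0.2]
gripper_width: 0.0214
```

Request:
servo_tool --commands '[[[0,0.045,-0.0208,0],[0,0.04,-0.0185,0],[0,0.025,-0.0115,0],[0,0.01,-0.0046,0],[0,0,0,0],[0,0,0,0]]]'

```text
t: 37.5
ee_pos: [0.4852, 0.4143, 0.22]
ee_rot: [-0.555, 1.57, -1.002]
force: [0.7, -0.2, 0.4]
gripper_width: 0.0215
```

```bash
python3 - <<'E'
from h import *
import pickle
st=bot.state(); cv2.imwrite("pics/w23.png",bot.read_camera("wrist"));pickle.dump(st,open("st23.pkl","wb"))
plan([.4855,.417,.22],64.4,st)
E
```

```text
t 37.50 pos [0.4852 0.4143 0.22  ] jaw yaw 64.38 tilt [ 0.0002 -0.0003 -1.    ] F [ 0.6639 -0.2378  0.3883] w 0.0215 j6 -0.47
tool shift mm before turn [ 0.   2.5 -0.9]
turn deg -0.0 shift after turn [ 0.   2.5 -0.9]
```

View pics/w23.png

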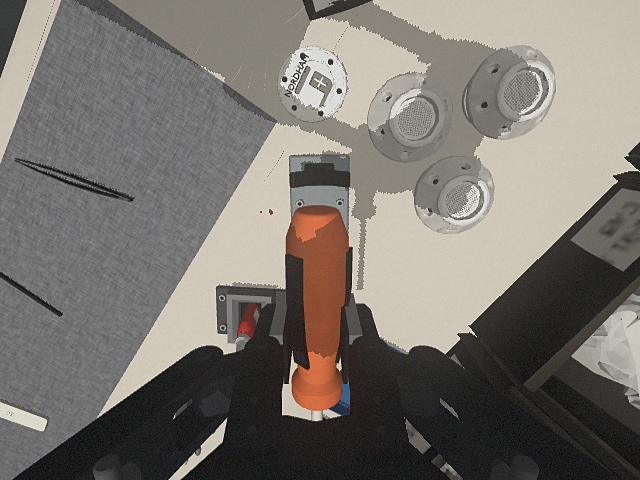

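```bash
python3 - <<'E'
from h import *
crop("pics/w23.png","pics/w23a.png",270,140,100,100,7)
E
```

```text
(no output)
```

View pics/w23a.png

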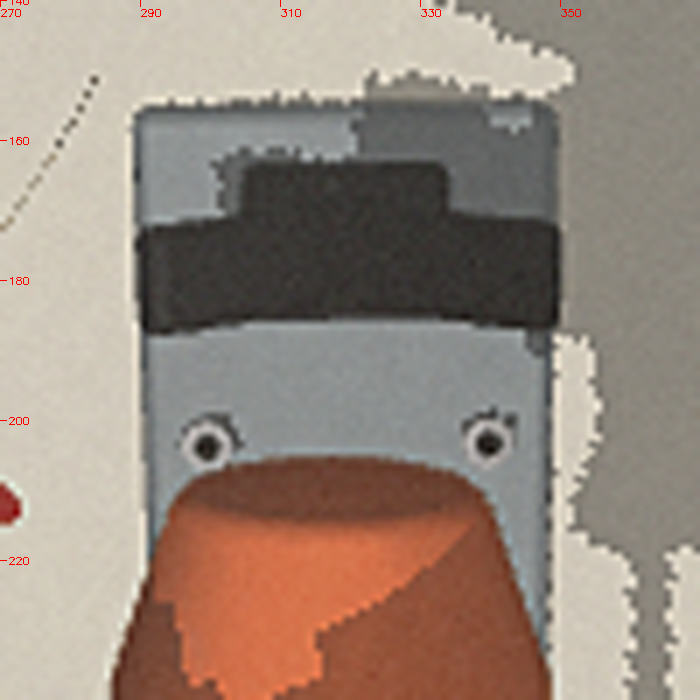

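```bash
python3 - <<'E'
from h import *
import pickle; st=pickle.load(open("st23.pkl","rb"))
f=lambda u,v,z:(tool(st).T@(px2w("wrist",u,v,z,st)-st["ee_pos"])*1000)
for p in((289.6,172.9),(290.2,187.6),(350,171.4),(350,186.7)): print(f(*p,.054))
print("plate",f(289.5,155.5,.006),f(349.5,154.5,.006)); print("screws",f(299.6,203.7,.006),f(339.7,203,.006))
print("plate sides",f(291,205,.006),f(349,205,.006))
print("butt",f(319,207,.22),f(319,207,.215))
quad(((357.3-.5,28),(415,22),(417,182.5),(361.5,186)),.006,pickle.load(open("st10.pkl","rb")))
E
```

```text
[165.9999 -22.8939 -45.8816]
[166.0044 -22.6859 -32.8509]
[165.9881  30.6109 -47.1635]
[165.9927  31.0524 -33.6321]
plate [213.9967 -26.2324 -57.4674] [213.9835  34.4466 -58.4164]
screws [214.0116 -16.7962  -7.9315] [214.0024  25.6711  -8.6631]
plate sides [214.0141 -25.9415  -6.5355] [214.001   35.5853  -6.5051]
butt [ -0.0074   1.4964 -52.0972] [  4.993    1.5495 -50.9819]
centre [0.5066 0.4096 0.006 ]
  len 56.9 ang 64.9
  len 156.9 ang -23.9
  len 62.4 ang -116.6
  len 155.2 ang 154.0
```

Request:
servo_tool --commands '[[[0.02,0,0,-1],[0.04,0.0042,-0.001,0],[0.04,0,0,0],[0.02,0,0,0],[0.008,0,0,0],[0,0,0,0],[0,0,0,0]]]'

```text
t: 38.42
ee_pos: [0.4865, 0.4202, 0.0939]
ee_rot: [1.096, 1.568, 0.667]
force: [-0.0, -0.7, -0.9]
gripper_width: 0.0211
```

```bash
python3 - <<'E'
from h import *
import pickle
st=bot.state(); cv2.imwrite("pics/w24.png",bot.read_camera("wrist"));pickle.dump(st,open("st24.pkl","wb"))
cv2.imwrite("pics/side24.png",bot.read_camera("side"));cv2.imwrite("pics/top24.png",bot.read_camera("top"))
plan([.4855,.417,.047],65.4,st)
crop("pics/w24.png","pics/w24a.png",230,150,180,150,4)
crop("pics/side24.png","pics/side24a.png",210,150,160,120,5)
crop("pics/top24.png","pics/top24a.png",170,190,160,120,5)
E
```

```text
t 38.42 pos [0.4865 0.4202 0.0939] jaw yaw 65.44 tilt [ 0.0025  0.002  -1.    ] F [-0.0067 -0.6657 -0.874 ] w 0.0211 j6 -0.48
tool shift mm before turn [46.9 -3.5  0.3]
turn deg 0.0 shift after turn [46.9 -3.5  0.3]
```

View pics/w24a.png

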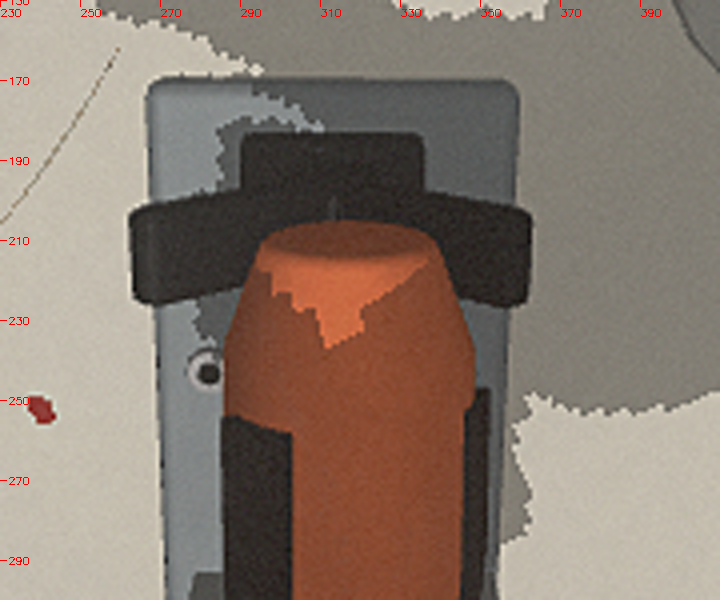

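View pics/side24a.png

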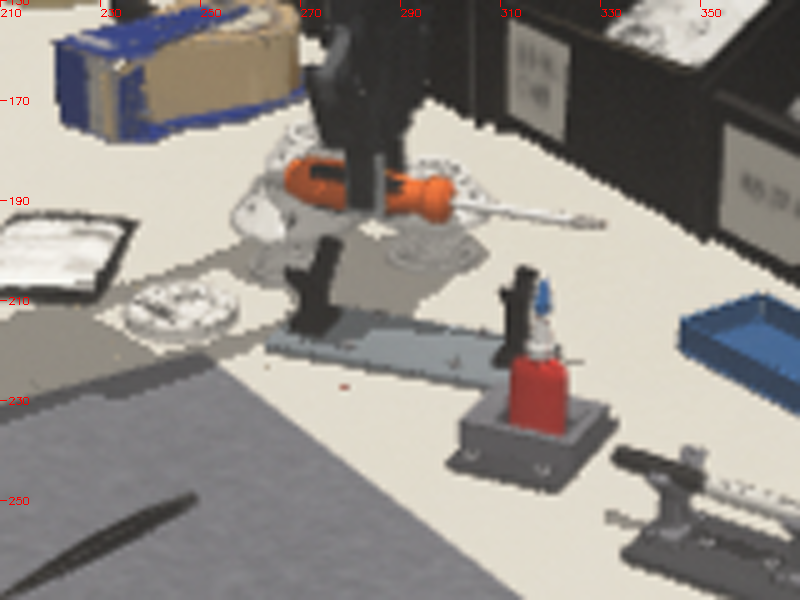

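View pics/top24a.png

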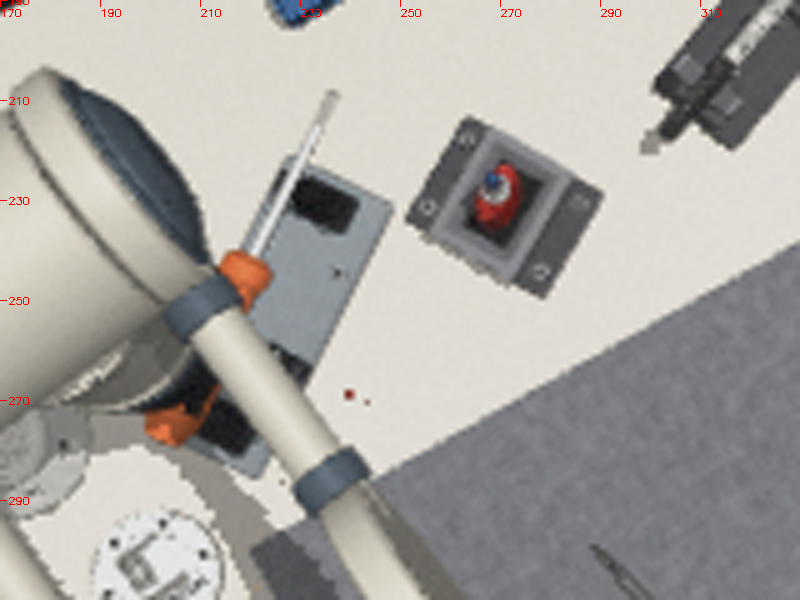

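```bash
python3 - <<'E'
from h import *
import pickle; st=pickle.load(open("st24.pkl","rb"))
f=lambda u,v,z:(tool(st).T@(px2w("wrist",u,v,z,st)-st["ee_pos"])*1000)
for p in((262.5,202),(264,226),(362.7,202),(362,226.5)): print(f(*p,.054))
print("plate",f(267.5,170,.006),f(359.5,170,.006),f(271.5,295,.006),f(355,295,.006))
z=st["ee_pos"][2]; print("butt",f(317.4,206,z),"body",f(317.1,240,z),f(317,240,z+.01))
E
```

```text
[ 39.7341 -27.9104 -45.9353]
[ 39.7539 -27.7793 -32.7844]
[ 39.8857  24.9795 -45.8754]
[ 39.9061  25.2058 -32.4318]
plate [ 87.7081 -31.2923 -57.1706] [ 87.8804  28.8239 -57.1192] [ 87.8386 -32.5939  33.9167] [88.0161 29.3073 34.0435]
butt [ -0.075    0.8316 -52.5276] body [ -0.0538   0.7239 -37.9119] [-10.0589   0.6358 -41.2061]
```

Request:
servo_tool --commands '[[[0.005,-0.0021,0,0],[0.014,0,0,0],[0.014,0,0,0],[0.005,0,0,0],[0,0,0,0],[0,0,0,0]]]'

```text
t: 39.33
ee_pos: [0.4852, 0.4179, 0.0543]
ee_rot: [1.072, 1.57, 0.643]
force: [0.7, 0.3, -1.8]
gripper_width: 0.0214
```

```bash
python3 - <<'E'
from h import *
import pickle
st=bot.state(); cv2.imwrite("pics/w25.png",bot.read_camera("wrist"));pickle.dump(st,open("st25.pkl","wb"))
plan([.4855,.417,.047],65.4,st)
crop("pics/w25.png","pics/w25a.png",230,150,180,150,4)
E
```

```text
t 39.33 pos [0.4852 0.4179 0.0543] jaw yaw 65.44 tilt [ 0.0007  0.0005 -1.    ] F [ 0.6949  0.2871 -1.8437] w 0.0214 j6 -0.48
tool shift mm before turn [ 7.3 -0.7  0.7]
turn deg 0.0 shift after turn [ 7.3 -0.7  0.7]
```

View pics/w25a.png

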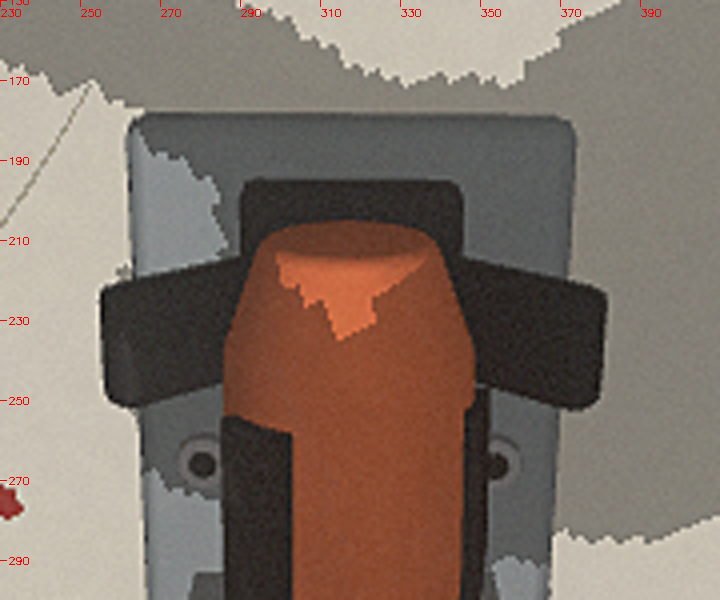

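```bash
python3 - <<'E'
from h import *
import pickle; st=pickle.load(open("st25.pkl","rb"))
f=lambda u,v,z:(tool(st).T@(px2w("wrist",u,v,z,st)-st["ee_pos"])*1000)
print(f(318,221.5,.054),f(318,252,.054),f(318,179,.006),f(317.4,206,st["ee_pos"][2]))
E
```

```text
[  0.2863   1.0924 -45.8922] [  0.2918   1.1177 -32.3838] [ 48.282    1.4144 -56.7715] [ -0.021    0.8329 -52.5152]
```

Request:
servo_tool --commands '[[[0.003,0,0,0],[0.0025,0,0,0],[0.001,0,0,0],[0,0,0,0],[0,0,0,0]]]'

```text
t: 40.0
ee_pos: [0.4849, 0.4177, 0.0473]
ee_rot: [0.908, 1.571, 0.479]
force: [-0.5, 0.0, -0.5]
gripper_width: 0.0214
```

Request:
servo_tool --commands '[[[0,0,-0.001,0],[0.001,0,0,0],[0.001,0,0,0],[0,0,0,0],[0,0,0,0]]]'

```text
t: 40.62
ee_pos: [0.4841, 0.4185, 0.0464]
ee_rot: [1.348, 1.569, 0.919]
force: [-2.0, 0.1, 6.2]
gripper_width: 0.0214
```

```bash
python3 - <<'E'
from h import *
st=bot.state()
cv2.imwrite("pics/side26.png",bot.read_camera("side"));cv2.imwrite("pics/top26.png",bot.read_camera("top"))
print(st["wrist_torque"],st["force"])
crop("pics/side26.png","pics/side26a.png",240,160,120,90,6)
crop("pics/top26.png","pics/top26a.png",190,200,80,80,7)
E
```

```text
[-0.0629  0.3199 -0.082 ] [-1.9537  0.0756  6.1643]
```

View pics/side26a.png

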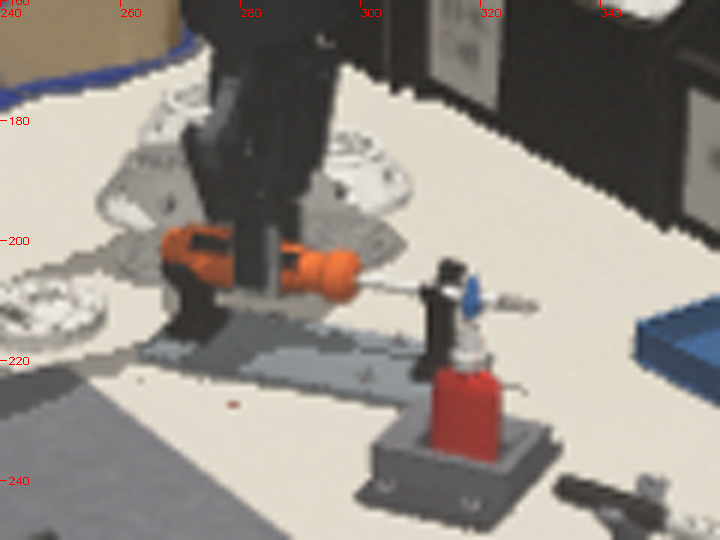

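View pics/top26a.png

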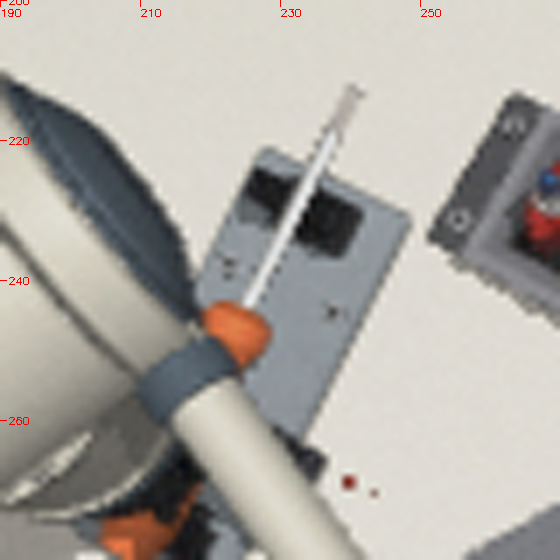

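Request:
servo_tool --commands '[[[0,0,0,0],[0,0,0,0],[0,0,0,0],[0,0,0,0],[0,0,0,0],[0,0,0,0]]]' --claw 0

```text
t: 41.48
ee_pos: [0.484, 0.4181, 0.0453]
ee_rot: [1.811, 1.571, 1.383]
force: [0.4, 0.2, -0.8]
gripper_width: 0.0854
```

Request:
servo_tool --commands '[[[-0.015,0,0,0],[-0.04,0,0,0],[-0.05,0,0,0],[-0.05,0,0,0],[-0.04,0,0,0],[-0.02,0,0,0],[0,0,0,0],[0,0,0,0]]]'

```text
t: 42.48
ee_pos: [0.4838, 0.418, 0.2594]
ee_rot: [-2.027, 1.57, -2.455]
force: [-0.9, 0.5, 0.3]
gripper_width: 0.0857
```

```bash
python3 - <<'E'
from h import *
import pickle
st=bot.state(); cv2.imwrite("pics/w27.png",bot.read_camera("wrist"));pickle.dump(st,open("st27.pkl","wb"))
plan([.4855,.417,.25],65.4,st)
E
```

```text
t 42.48 pos [0.4838 0.418  0.2594] jaw yaw 65.44 tilt [-0.001  -0.0008 -1.    ] F [-0.9358  0.5437  0.3196] w 0.0857 j6 -0.48
tool shift mm before turn [ 9.3 -0.2  2. ]
turn deg 0.0 shift after turn [ 9.3 -0.2  2. ]
```

View pics/w27.png

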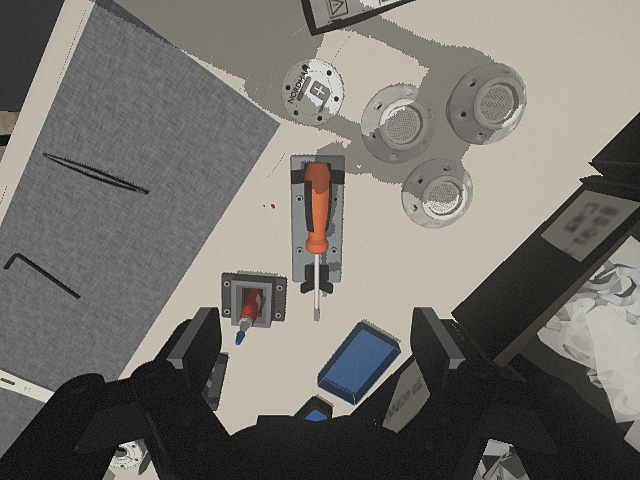

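```bash
python3 - <<'E'
from h import *
crop("pics/w27.png","pics/w27a.png",280,150,75,180,4)
E
```

```text
(no output)
```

View pics/w27a.png

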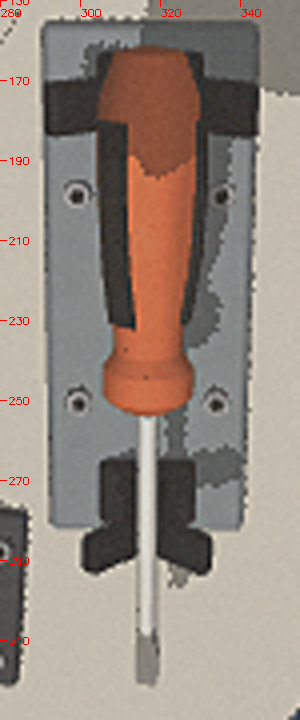

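```bash
python3 - <<'E'
from h import *
import pickle; st=pickle.load(open("st27.pkl","rb"))
f=lambda u,v,z:(tool(st).T@(px2w("wrist",u,v,z,st)-st["ee_pos"])*1000)[1:]
w=(f(318,170,.054)+f(318,184,.054))/2; n=(f(317,283,.058)+f(317,293.5,.058))/2
b=f(318,161.3,.048);t=f(316.8,321.2,.048);j=f(317,253,.048)
print("wide",w,"narrow",n,"spacing",n[1]-w[1],"-> mid",w[1]+78*(n[1]-w[1])/123)
print("butt",b,"tip",t,"len",t[1]-b[1],"mid",(b[1]+t[1])/2,"junction",j, "junction-3",j[1]-3)
E
```

```text
wide [  2.5745 -37.013 ] narrow [ 1.6605 84.9324] spacing 121.94534473615673 -> mid 40.318202714143304
butt [  2.5895 -51.9538] tip [  1.5095 133.1572] len 185.11099412112128 mid 40.60166796698033 junction [ 1.669  46.7996] junction-3 43.799555129981464
```

```bash
python3 - <<'E'
from h import *
cv2.imwrite("pics/side28.png",bot.read_camera("side"));cv2.imwrite("pics/top28.png",bot.read_camera("top"))
crop("pics/side28.png","pics/side28a.png",230,170,200,140,4)
crop("pics/top28.png","pics/top28a.png",180,140,230,150,3)
E
```

```text
(no output)
```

View pics/side28a.png

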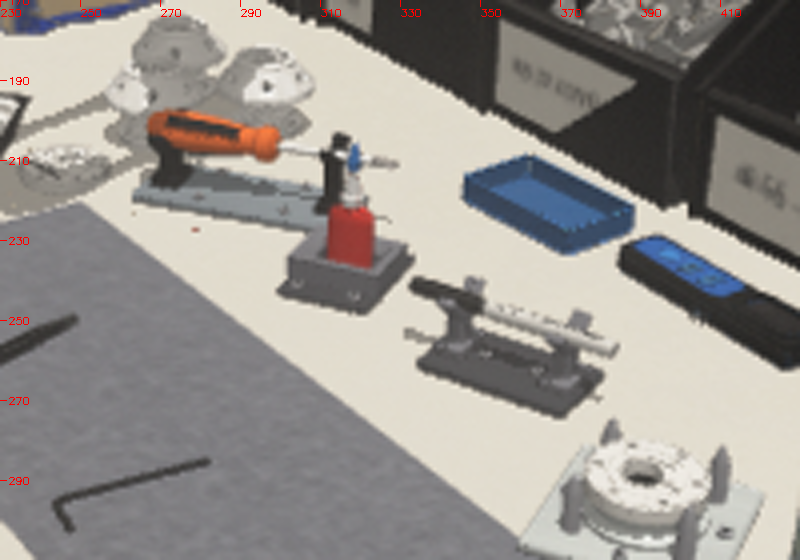

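View pics/top28a.png

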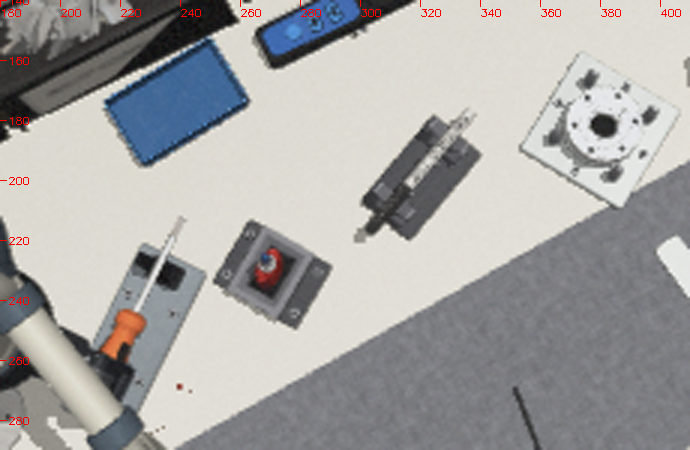

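```bash
python3 - <<'E'
from cell import bot
print(bot.state()["t"]); print(bot.finish_job())
E
```

```text
42.625
the job is handed in; nothing more can be done
None
```

I placed all four parts in the order asked and handed the job in at 42.6 s, with the gripper open and clear of everything.

My last checks, from the cameras and the force readings:

- **Ring:** it lies flat on the seat between the four pins.
- **Red bottle:** it stands upright and centred in its pocket. The foot met the pocket floor with about 5 N before I let go.
- **Marker:** it lies in both Vs. Its middle is within about 1 mm of the middle of the Vs; the plate edges gave 0.5 to 1.5 mm instead. In the close views during placing, the V-based and plate-based readings differed by up to 3 mm. I moved the marker by a compromise between them, then checked it from above after release.
- **Screwdriver:** the handle is in the wide V and the shaft in the narrow V. Its mid-length is about 0.3 mm from where it should be, and its measured length came out right at 185 mm.
- **Water bottle and claw disc:** neither was handled. The claw disc showed unmoved in a late picture, but I did not look again at the water bottle at the end.

The top camera's positions differed from the wrist camera's by 2 to 5 mm, so I worked from the wrist camera.

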